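Scrape two post holders off a flat shovel on the notched rim of a parts bin

TASK

Two post holders lie across the blade of the narrow flat shovel. Carry them on it to the parts bin, tilt the blade nose-down into the bin with the holders inside the notched rim, press the blade down into the notch and draw it back so that the rim scrapes both holders off into the bin, then lay the empty shovel flat on its mat and let go. Do not touch the holders with the gripper, and leave the pillar, bottle, mount and tape roll where they stand.

Things in the scene. Friction and masses are not known exactly. Their poses are not given: they have to be found in the camera images.
- shovel: Narrow flat shovel, 0.25 kg. Origin: centre of the blade's underside; x to the nose, y across, z up. Flat steel blade 130 long (x -65 to 65), 44 wide, 4 thick, grey non-slip rubber on top. A thin neck rises at x -48 to -76 to a straight wooden handle, 22 wide, parallel to the blade, x -74 to -180, z 36 to 60. Starts loaded, flat on the mat, nose away from the robot; stands stably on its blade.
- shovel_grip (a point): Middle of the front half of the handle, at x -100, z 48 in the shovel's frame: a good place to pinch it from above across its 22 mm width (closing along shovel y). The loaded nose is heavy: grip firmly (about 100 N), or the shovel sags slowly in pitch.
- shovel_nose (a point): Middle of the blade's front edge, on the underside (x +65).
- long_holder: Black post holder (tube with thumbscrew) lying down, 88 long, 24 high, 60 g. Origin under its middle, x along it; body y -9 to +14 (thumbscrew to +21). Lies across the blade, sticking out over both sides, in the front or rear place. It does not roll; friction on the rubber is 1.0 to 1.6, so at a 32 degree tilt it stays and must be scraped off.
- short_holder: The same, 82 long; takes the other place on the blade. Centres start about 44 and 4 mm ahead of the blade's centre (within 3 mm), sideways within 3 mm, square to the blade within 5 degrees.
- bin: Grey open-topped bin, fixed, 156 (x) x 132 (y) x 110 high. Origin: centre of its underside; z up. Its -x side, towards the robot, is double: front lip x -78 to -72, 98 high, then an empty gap, then the rim. The holders belong in the main pocket behind the rim: x -42 to +74, y -62 to +62, floor 6 mm up; walls 110 high.
- rim: Aluminium rim plate of the bin, 6 thick (bin x -48 to -42), same frame as the bin. An open notch 52 wide in its middle has its floor 85 above the table; shoulders either side 112 high. The blade fits the notch, the holders are too long for it and catch on the shoulders. The front lip is 13 higher than the notch floor: the blade clears it only when tilted over 24 degrees; 32 is good.
- notch (a point): Middle of the notch floor's inner edge, at bin x -42, y 0, z 85; the tilted blade's underside bears here, first 90 to 95 mm behind the nose so that both holders are inside the rim. Press with about 5 N and keep the blade bearing while drawing it back along its own slope until the nose is out.
- mat: Thin cork mat, fixed, 290 (x) x 130 (y) x 3. Origin: centre of its underside. The mat and the bin stand left and right of the middle, either way round.
- pillar: Bystander: pale steel pillar, 0.95 kg, 38 dia x 207 high, standing between mat and bin. Origin under its centre.
- mount: Bystander: square black mount 39 x 40 x 40. Origin under its centre. It stands beside the mat, near the shovel's handle.
- bottle: Bystander: squeeze bottle 40 dia x 125 high, beside the bin. Origin under its centre.
- black_tape: Bystander: flat roll of black tape, 75 dia x 19 high, on the table in front of the pillar. Origin under its centre.
- lamp_front (a point): Nearest point of the lower edge of the desk lamp's black bell-shaped shade (fixed; shade 175 dia, 225 to 425 above the table, reaching 175 mm away from the robot and 85 to either side of this point; its base on the table below is as wide, 24 high). The lamp stands behind the pillar: draw the shovel back towards the robot to pass in front of it.

How it is judged (in metres and radians):
On the way, in this order (a step that is already met when the one before it is completed fails the run):
1. the blade, still carrying both holders, is tilted nose-down 19 to 55 degrees and pressed in the notch of the rim (x of long_holder in the frame of shovel between -0.035 and 0.07 m and z of long_holder in the frame of shovel between -0.004 and 0.02 m and x of short_holder in the frame of shovel between -0.035 and 0.07 m and z of short_holder in the frame of shovel between -0.004 and 0.02 m and angle between shovel's own z axis and vertical between 0.33 and 0.96 rad and contact force between shovel and rim above 1 N and x of shovel_nose in the frame of bin above 0.01 m), for 0.1 s.
2. the blade, still tilted and bearing on the rim, is drawn back over half way with a holder still on it: the rim scrapes (contact force between shovel and rim above 0.3 N and x of shovel_nose in the frame of bin below 0.004 m and ((x of long_holder in the frame of shovel between -0.02 and 0.07 m and z of long_holder in the frame of shovel between -0.004 and 0.02 m and x of long_holder in the frame of bin above -0.04 m) or (x of short_holder in the frame of shovel between -0.02 and 0.07 m and z of short_holder in the frame of shovel between -0.004 and 0.02 m and x of short_holder in the frame of bin above -0.04 m)) and angle between shovel's own z axis and vertical between 0.33 and 0.96 rad), for 0.05 s.
3. both holders lie in the main pocket of the bin, off the shovel (x of long_holder in the frame of bin between -0.043 and 0.075 m and y of long_holder in the frame of bin between -0.063 and 0.063 m and z of long_holder in the frame of bin between 0 and 0.085 m and x of short_holder in the frame of bin between -0.043 and 0.075 m and y of short_holder in the frame of bin between -0.063 and 0.063 m and z of short_holder in the frame of bin between 0 and 0.085 m and linear speed of each of long_holder, short_holder below 0.03 m/s and contact force between shovel and long_holder below 0.05 N and contact force between shovel and short_holder below 0.05 N), for 0.2 s.
At the end, for the whole second after the job is handed in: Both holders lie at rest in the main pocket of the bin, behind the rim (any way up); the shovel lies at rest blade down and flat (within 5 degrees) on the mat, the centre of its blade over the mat (x of long_holder in the frame of bin between -0.043 and 0.075 m and y of long_holder in the frame of bin between -0.063 and 0.063 m and z of long_holder in the frame of bin between 0 and 0.085 m and x of short_holder in the frame of bin between -0.043 and 0.075 m and y of short_holder in the frame of bin between -0.063 and 0.063 m and z of short_holder in the frame of bin between 0 and 0.085 m and linear speed of each of long_holder, short_holder below 0.03 m/s and x of shovel in the frame of mat between -0.12 and 0.12 m and y of shovel in the frame of mat between -0.06 and 0.06 m and z of shovel in the frame of mat between -0.003 and 0.008 m and angle between shovel's own z axis and vertical below 0.08 rad and linear speed of shovel below 0.02 m/s); the robot touches nothing.
It fails at once if the gripper or arm touches a post holder (contact force between any of the fingers, the arm and long_holder above 0.5 N or contact force between any of the fingers, the arm and short_holder above 0.5 N).
It fails at once if the steel pillar is moved more than 25 mm or tipped (distance of pillar from where it was at the start of the episode above 0.025 m or angle between pillar's own z axis and vertical above 0.35 rad).
It fails at once if the square black mount is moved more than 25 mm or tipped (distance of mount from where it was at the start of the episode above 0.025 m or angle between mount's own z axis and vertical above 0.35 rad).
It fails at once if the squeeze bottle is moved more than 25 mm or tipped (distance of bottle from where it was at the start of the episode above 0.025 m or angle between bottle's own z axis and vertical above 0.35 rad).
It fails at once if the black tape roll is moved more than 25 mm or tipped (distance of black_tape from where it was at the start of the episode above 0.025 m or angle between black_tape's own z axis and vertical above 0.35 rad).
It also fails if it takes over 72 s, if anything falls off the work surface, if the arm or the gripper's body presses on something with over 40 N, if the wrist force passes 120 N, or if a joint passes its speed limit or range.

ROBOT

A 7-joint arm with a two-finger parallel gripper is mounted at the origin on a cart in front of the work surface, level with it; the furniture and walls round the work are solid. World frame = base frame: x ahead of the robot, y to its left, z up, the work surface at z = 0. Lengths are in mm, angles in rad, forces in N, time in s.
With the tool pointing down it reaches from about 400 to 850 mm from the base axis. Payload 4.5 kg.
Tool frame: the origin (TCP) lies between the finger pads; the fingertips stand 25 mm ahead of it and the grasp point (between the pads) lies 6 mm ahead of it; z points along the fingers, x is the direction in which the jaws open and shut, and the axes are right-handed (so a half turn about z gives the same grasp; the last joint's range is limited). The gripper opens to 85 mm and grips with 20 to 120 N. Pads are 22 mm wide; open, the fingers measure 114 mm over their backs; the gripper's body (76 mm by 85 mm) begins 54 mm behind the grasp point. The pads swing forward as they close: fully open they stand 13 mm farther back than shut.
Start: joints at [-1.28, 0.689, -0.195, 1.565, 0.157, 0.902, -0.215], TCP at [158.72, 604.533, 256.317] pointing down, gripper open.
Joint ranges: [-3.01, 3.01], [-0.46, 2.08], [-1.47, 1.51], [0.13, 2.56], [-1, 4.14], [0.04, 2.09], [-2.66, 2.66]. Speed limits (rad/s): [2.57, 2.57, 3.14, 3.14, 3.14, 3.14, 3.14].

INTERFACE

Orientations are given as a rotation vector (axis times angle).
In Python, from bench import sense, camera, camera_info, hand_in, boxes_of, spot_point gives the robot as it stands.
- The arm moves only by the tool jog_arm, never from a script. Its argument "plan" is a list of rows, each a list of 7 numbers: the finger opening in cm, from 0 to 8.54, then the shift along the world's x, y, z in cm, then the turn, a rotation vector about the world's x, y, z in degrees. In form: [[claw, dx, dy, dz, ax, ay, az], ...]. A call has exactly 8 rows; each row is the pose to reach, as a shift and turn from the pose measured when the call began; what a row does not reach only later rows make up. A row lasts 1/8 s, in which the tool goes at most 62.5 mm and 10.7 degrees, less where a joint would pass 70% of its speed; a pose out of reach is approached as far as the arm can. A call with a gripper value outside its range is refused whole. The fingers move at their own pace and stop on an object; "grip_force" is the grip in N (left out, the last holds). Time passes only in rows, so rows that repeat a pose let the fingers close, or fill a call up. It gives the time, the measured TCP pose, the force and the opening at its end, in the units of the state.
- sense(): the state, without advancing time (a new reading comes with each control period).
- camera(name): name is "scene" or "side" or "wrist"; returns the picture (384x512x3 uint8, red, green, blue); there is no depth.
- camera_info(name): a dict with "intrinsics" (3x3 intrinsics, pixels), "R" (3x3) and "t" (3): a world point X has camera coordinates R X + t. Camera axes: x right, y down, z forward; pixel columns grow to the right and rows downward; lengths in mm; the calibration is good to about 2 mm. A picture is of the moment at which its call begins: read the wrist's pose just before it. camera_info takes no time and is no camera call; for the wrist camera it gives the pose at the moment of the call.
- hand_in(): hands the job in, once; it reports no verdict.
Trained networks look in the newest picture that a camera, given by its name, has taken for a name from the list of things; names that differ only in an ending like _2 or _b are one class to them, and where a whole thing is asked for, a point or a joint stands for the part that bears it (a point fixed in the world has none). Each returns a list of dicts, best first, with "score" (0 to 1); they miss things now and then, are a little off and sometimes report something else, mostly with a low value. They report only what shows in the picture. A call takes as long as a camera call.
- boxes_of(query, camera): "location" ([column, row] in pixels, amid what is visible of it).
- spot_point(query, camera): "location" ([column, row] in pixels: a listed point, or the origin of a listed thing).
The state is a dict: "time": time; "joint_pos": joint angles; "dq": joint speeds; "tau": joint torques, N m; "tcp_pos": TCP position; "eef_rot": TCP orientation; "ft_force": force on the tool from outside, world axes, zero at the start; "moment": the same for the moment, N m; "finger_gap": opening from 0.0 (shut) to 1.0 (fully open).
Only numpy, scipy, OpenCV 4.12 (cv2) and the standard library are available. Lean on these libraries where they do the work, as an engineer would, in place of code of your own. Each camera call takes 0.05 s, during which the arm holds its last target.

## Working session

There is one attempt and no reset: what is moved stays moved. The work goes in short steps, Python scripts to look and compute and a tool call to move; the robot and the scene stay as the last step left them, time stands still between calls to the robot, and variables do not carry over. Pictures are saved under pics/ and viewed, and the job is handed in when it is done.

Besides the shell and the picture viewer there is one more tool, called after "Call:" as a command line: name --pt "numbers of a row" for each row, then --argument value for the rest. jog_arm: Moves the arm, as the interface text tells. Its arguments: {"type":"object","properties":{"plan":{"type":"array"},"grip_force":{"type":"number"}},"required":["plan"]}

```bash
mkdir -p pics; ls
python3 - <<'E'
from bench import *
import cv2
s=sense(); print(s)
for n in ("scene","side","wrist"):
    im=camera(n); cv2.imwrite(f"pics/{n}0.png",cv2.cvtColor(im,cv2.COLOR_RGB2BGR))
    i=camera_info(n); print(n,i)
    for q in ("shovel","shovel_grip","shovel_nose","long_holder","short_holder","bin","notch","mat","pillar","mount","bottle","black_tape","lamp_front"):
        try:
            r=spot_point(q,n); print(q,[(round(d["score"],2),[round(float(v)) for v in d["location"]]) for d in r[:2]])
        except Exception as e: print(q,e)
print(sense()["time"])
E
```

```text
pics
{'time': 0.0, 'joint_pos': array([-1.28020267,  0.69002456, -0.19448368,  1.5663631 ,  0.15725178,
        0.90249132, -0.21508927]), 'dq': array([ 1.12239831e-03,  5.14284142e-04, -8.83407953e-05,  4.84512179e-04,
       -9.22418528e-04, -8.27535054e-04,  2.47134028e-04]), 'tau': array([ 1.30778276e-04, -5.39618862e+01, -1.26655016e+00, -1.58539975e+01,
        9.09031718e-03,  9.60113568e-03, -1.15117200e-05]), 'tcp_pos': array([158.63229721, 603.89672328, 255.45282451]), 'eef_rot': array([ 2.48656509e+00,  1.91800305e+00, -2.24939491e-03]), 'ft_force': array([-0.46354334, -1.01644965,  0.38646465]), 'moment': array([-0.03481214,  0.03510104,  0.03550239]), 'finger_gap': 0.996547804518381}
scene {'intrinsics': array([[399.14570642,   0.        , 253.86547856],
       [  0.        , 399.14570642, 195.82759235],
       [  0.        ,   0.        ,   1.        ]]), 'R': array([[ 0.88893629, -0.45801896,  0.00330204],
       [-0.3515483 , -0.6868808 , -0.63608849],
       [ 0.2936087 ,  0.56428131, -0.77160905]]), 't': array([-496.63509113,  341.51130021, 1059.26130033])}
shovel [
[... 1083 characters left out ...]
[238, 307])]
bottle [(0.61, [264, 194])]
black_tape [(0.61, [264, 192]), (0.6, [313, 224])]
lamp_front [(0.87, [229, 150])]
wrist {'intrinsics': array([[280.42126096,   0.        , 256.65345244],
       [  0.        , 280.42126096, 195.23418342],
       [  0.        ,   0.        ,   1.        ]]), 'R': array([[ 2.55108562e-01,  9.66912410e-01, -1.12804053e-04],
       [ 9.30437566e-01, -2.45453355e-01,  2.72100325e-01],
       [ 2.63069493e-01, -6.95200796e-02, -9.62268882e-01]]), 't': array([-625.56942457,  -35.5604114 ,  378.96884879])}
shovel []
shovel_grip []
shovel_nose []
long_holder []
short_holder []
bin []
notch []
mat []
pillar []
mount []
bottle []
black_tape []
lamp_front []
2.1
```

View images.

View pics/scene0.png

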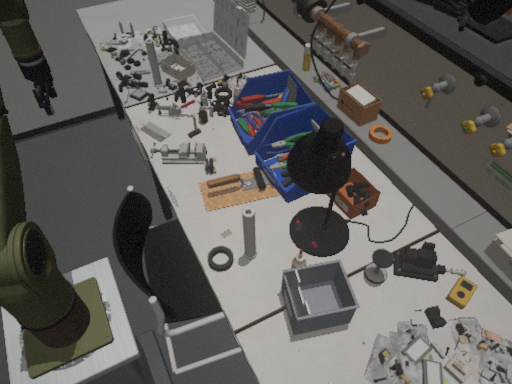

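View pics/side0.png

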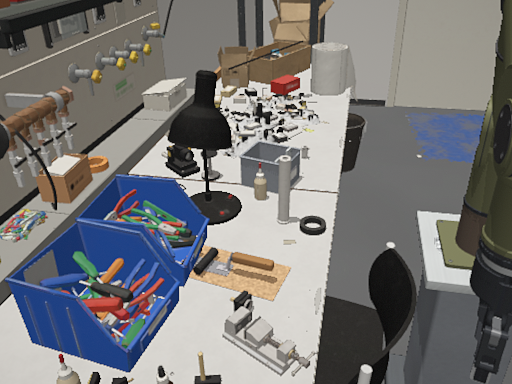

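View pics/wrist0.png

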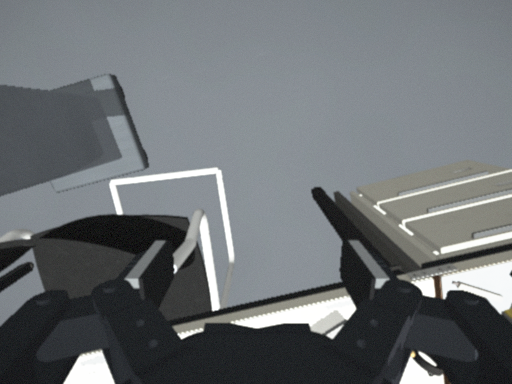

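```bash
cat > h.py <<'E'
import numpy as np, cv2
from bench import *
def P(n):
    i=camera_info(n); return i["intrinsics"]@np.c_[i["R"],i["t"]]
def tri(a,b):
    X=cv2.triangulatePoints(P("scene"),P("side"),np.array(a,float).reshape(2,1),np.array(b,float).reshape(2,1)); return (X[:3]/X[3]).ravel()
def onz(n,px,z):
    i=camera_info(n); c=-i["R"].T@i["t"]; d=i["R"].T@np.linalg.inv(i["intrinsics"])@np.array([px[0],px[1],1.]); return c+d*(z-c[2])/d[2]
def proj(n,X):
    p=P(n)@np.r_[X,1]; return p[:2]/p[2]
def save(n,name,crop=None,k=1):
    im=cv2.cvtColor(camera(n),cv2.COLOR_RGB2BGR)
    if crop: x0,y0,x1,y1=crop; im=im[y0:y1,x0:x1]
    im=cv2.resize(im,None,fx=k,fy=k,interpolation=cv2.INTER_CUBIC); cv2.imwrite(f"pics/{name}.png",im)
E
python3 - <<'E'
from h import *
np.set_printoptions(precision=1,suppress=True)
D=dict(shovel=((257,180),(207,264),3),grip=((229,180),(239,260),51),notch=((302,293),(283,162),85),mat=((242,188),(231,269),0),pillar=((248,253),(285,221),0),mount=((209,168),(238,307),0),bottle=((297,274),(264,194),0),lamp=((290,184),(229,150),225),bin=((315,306),(271,180),0),tape=((221,259),(313,224),0))
for k,(a,b,z) in D.items(): print(k,tri(a,b),onz("scene",a,z),onz("side",b,z))
print("nose",onz("scene",(280,176),3))
for n,f in(("scene",(190,140,350,350)),("side",(180,120,340,320))):
    im=cv2.imread(f"pics/{n}0.png");x0,y0,x1,y1=f
    cv2.imwrite(f"pics/{n}0c.png",cv2.resize(im[y0:y1,x0:x1],None,fx=3,fy=3 if n=="side" else 2.85,interpolation=cv2.INTER_CUBIC))
E
```

```text
shovel [686.  219.2   9.2] [685.9 223.3   3. ] [690.7 211.2   3. ]
grip [593.4 234.1  45.8] [583.3 227.6  51. ] [597.7 238.1  51. ]
notch [ 571.  -239.3   83.4] [ 574.3 -239.5   85. ] [ 567.8 -234.5   85. ]
mat [625.3 216.2   0.7] [624.6 216.5   0. ] [626.2 215.1   0. ]
pillar [526.6 -23.3   0.6] [527. -23.   0.] [526.6 -24.2   0. ]
mount [567.9 350.2   7.2] [561.3 354.5   0. ] [576.2 341.4   0. ]
bottle [ 616.7 -154.1    7.2] [ 621.6 -150.8    0. ] [ 617.5 -165.2    0. ]
lamp [673.8  -1.8 224.4] [665.  -5. 225.] [679.7  -5.6 225. ]
bin [ 612.8 -258.     1.9] [ 614.7 -257.3    0. ] [ 612.5 -260.9    0. ]
tape [444.1 -10.1   9.3] [446.2  -4.8   0. ] [445.  -23.7   0. ]
nose [766.3 203.2   3. ]
```

Run:
```python
import cv2
a=cv2.imread("pics/scene0.png")[150:215,190:290]; cv2.imwrite("pics/s1.png",cv2.resize(a,None,fx=7,fy=7,interpolation=cv2.INTER_CUBIC))
a=cv2.imread("pics/side0.png")[235:320,185:300]; cv2.imwrite("pics/d1.png",cv2.resize(a,None,fx=6,fy=6,interpolation=cv2.INTER_CUBIC))
a=cv2.imread("pics/scene0.png")[245:335,270:365]; cv2.imwrite("pics/s2.png",cv2.resize(a,None,fx=6,fy=6,interpolation=cv2.INTER_CUBIC))
a=cv2.imread("pics/side0.png")[130:235,225:335]; cv2.imwrite("pics/d2.png",cv2.resize(a,None,fx=5,fy=5,interpolation=cv2.INTER_CUBIC))
```

```text
(no output)
```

View pics/s1.png

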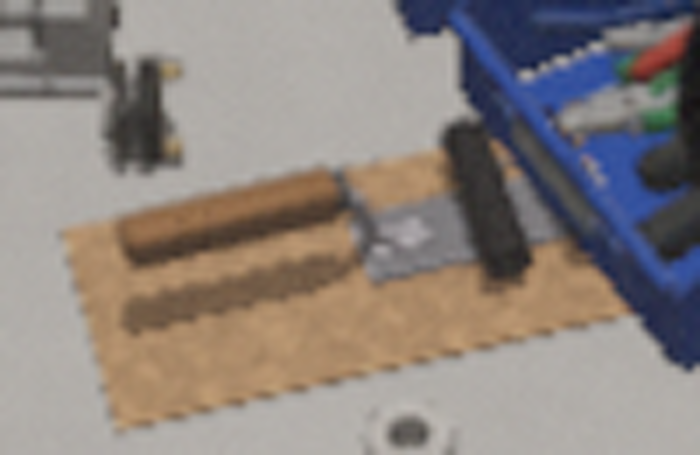

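View pics/d1.png

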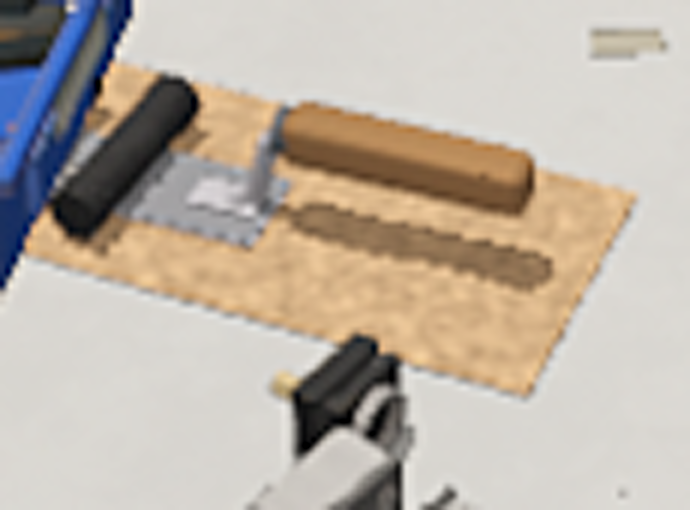

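View pics/s2.png

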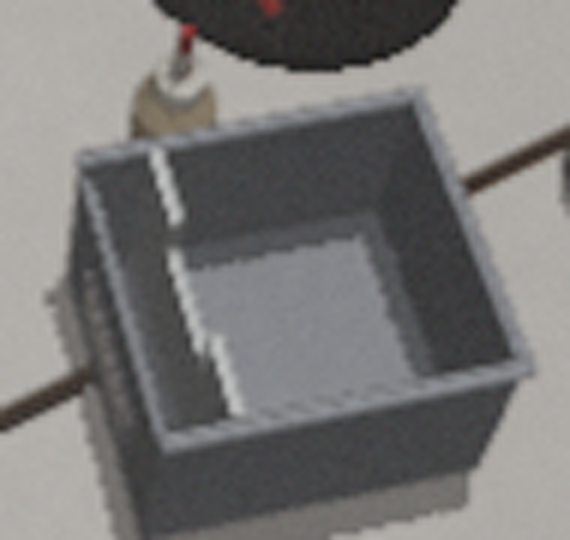

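View pics/d2.png

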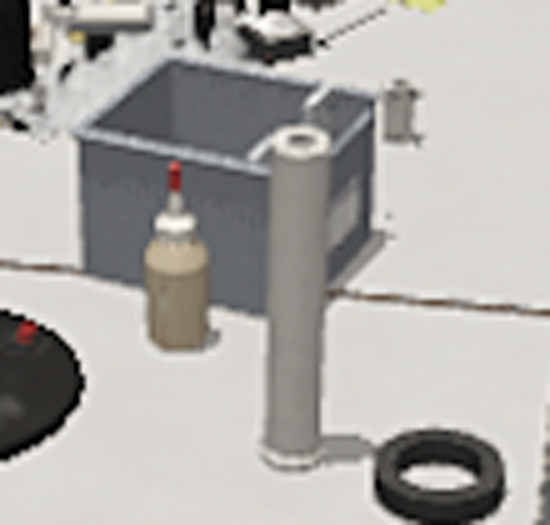

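```bash
cat > fit.py <<'E'
from h import *
from scipy.optimize import least_squares
def Rz(a): return np.array([[np.cos(a),-np.sin(a),0],[np.sin(a),np.cos(a),0],[0,0,1]])
def fit(obs,x0,z0=0):
    def f(p): return np.concatenate([proj(n,Rz(p[2])@np.array(m,float)+[p[0],p[1],z0])-np.array(px) for n,m,px in obs])
    r=least_squares(f,x0,loss="soft_l1"); return r.x, f(r.x).reshape(-1,2)
E
python3 - <<'E'
from fit import *
np.set_printoptions(precision=2,suppress=True)
sh=[("scene",(-180,0,48),(208.3,184.3)),("scene",(-74,0,48),(238.3,177.1)),("scene",(-65,-22,4),(243.6,190.4)),
("side",(-74,0,48),(232.8,255.8)),("side",(-180,0,48),(272.5,265.8)),("side",(-65,22,4),(226.7,275.8)),("side",(-65,-22,4),(233.3,265.8)),("side",(-100,0,48),(239,260)),("scene",(-100,0,48),(229,180))]
print(fit(sh,[690,217,0],3))
bn=[("scene",(78,66,110),(339.2,260.3)),("scene",(78,-66,110),(358.3,306.7)),("side",(78,-66,110),(259,142)),("side",(78,66,110),(241,156)),("scene",(-78,66,98),(283.3,270.8)),("scene",(-78,-66,98),(297.5,318.3)),("side",(-78,-66,98),(300,149.4)),("scene",(-42,0,85),(302,293)),("side",(-42,0,85),(283,162))]
print(fit(bn,[610,-240,0]))
mt=[("scene",(-145,65,3),(199.3,183.1)),("scene",(-145,-65,3),(207.1,211.4)),("side",(-145,-65,3),(290.8,267.5)),("side",(-145,65,3),(272.5,300.8))]
print(fit(mt,[630,217,0]))
# blue box edge points
print(onz("scene",(254,150+5/1),0))
E
```

```text
(array([690.41, 216.11,  -0.15]), array([[-0.97, -0.23],
       [-0.02, -0.54],
       [-0.53, -1.14],
       [-0.52,  0.55],
       [ 0.7 , -0.06],
       [-0.54, -0.74],
       [-0.03, -1.5 ],
       [ 3.08, -1.4 ],
       [ 1.78, -1.62]]))
(array([ 613.32, -254.08,   -0.29]), array([[ 0.92, -0.86],
       [-0.78, -1.12],
       [-0.25, -2.28],
       [-1.66, -1.28],
       [-0.51,  0.62],
       [-2.01,  0.74],
       [ 0.34,  2.06],
       [ 0.13,  1.08],
       [-1.22, -1.17]]))
(array([633.43, 216.81,  -0.18]), array([[-0.59, -1.25],
       [-0.28, -0.85],
       [ 0.1 , -1.24],
       [-0.07, -0.77]]))
[734.3  339.77   0.  ]
```

Call:
jog_arm --pt "8.5 5 -4 0 0 0 1" --pt "8.5 10 -8.5 0 0 0 2" --pt "8.5 15.5 -13 0 0 0 3" --pt "8.5 21 -17.5 0 0 0 4" --pt "8.5 26.5 -22 0 0 0 5" --pt "8.5 32 -27 0 0 0 5.5" --pt "8.5 38 -32 0 0 0 5.5" --pt "8.5 43 -37 0 0 0 5.5" --grip_force 100

```text
time: 3.1
tcp_pos: [540.9, 279.1, 256.5]
eef_rot: [-2.392, -2.036, -0.001]
ft_force: [0.5, 0.5, 0.4]
finger_gap: 0.994
```

Call:
jog_arm --pt "8.5 3 -3 -1 0 0 0" --pt "8.5 5 -5 -2 0 0 0" --pt "8.5 5 -5 -2 0 0 0" --pt "8.5 5 -5 -2 0 0 0" --pt "8.5 5 -5 -2 0 0 0" --pt "8.5 5 -5 -2 0 0 0" --pt "8.5 5 -5 -2 0 0 0" --pt "8.5 5 -5 -2 0 0 0"

```text
time: 4.1
tcp_pos: [590.8, 229.3, 236.6]
eef_rot: [-2.392, -2.036, -0.002]
ft_force: [-0.2, 0.3, 0.5]
finger_gap: 0.996
```

Run:
```python
from h import *
print(sense()["tcp_pos"],sense()["eef_rot"])
save("wrist","w1",None,1.5)
for q in ("shovel","shovel_grip","shovel_nose","long_holder","short_holder","mat","mount"):
    r=spot_point(q,"wrist"); print(q,[(round(d["score"],2),[round(float(v),1) for v in d["location"]]) for d in r[:2]])
```

```text
[590.79122649 229.34995285 236.61022452] [-2.39218829e+00 -2.03623624e+00 -1.62120441e-03]
shovel [(0.96, [250.2, 247.6])]
shovel_grip [(0.95, [255.7, 181.5])]
shovel_nose [(0.74, [345.2, 137.2]), (0.33, [253.4, 243.2])]
long_holder [(0.84, [260.8, 250.5]), (0.29, [252.9, 244.8])]
short_holder []
mat [(0.91, [250.2, 204.5])]
mount [(0.89, [345.9, 139.9])]
```

View pics/w1.png

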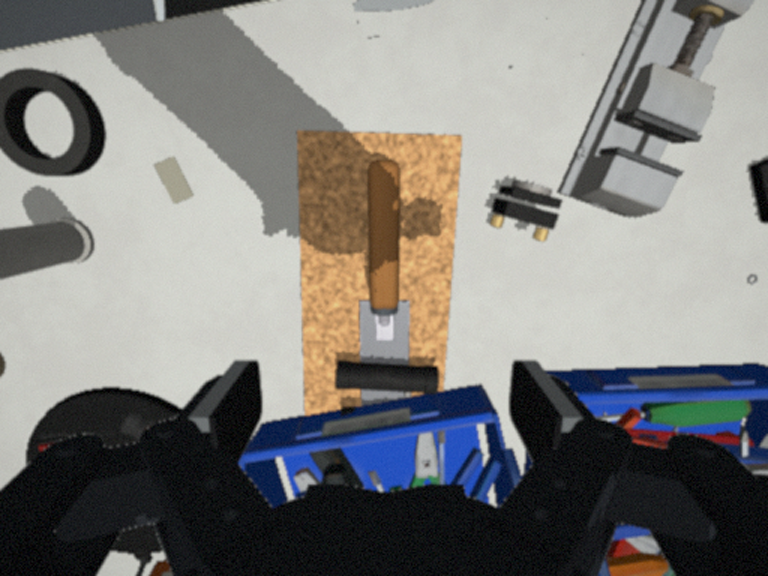

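Run:
```python
from fit import *
np.set_printoptions(precision=2,suppress=True)
w=lambda a,b:(a/1.5,b/1.5)
sh=[("wrist",(-180,0,54),w(384,160)),("wrist",(-74,0,50),w(384,311)),("wrist",(-65,-22,4),w(360,300)),("wrist",(-65,22,4),w(409,300)),
("scene",(-180,0,48),(208.3,184.3)),("scene",(-74,0,48),(238.3,177.1)),("scene",(-65,-22,4),(243.6,190.4)),
("side",(-74,0,48),(232.8,255.8)),("side",(-180,0,48),(272.5,265.8)),("side",(-65,22,4),(226.7,275.8)),("side",(-65,-22,4),(233.3,265.8))]
print(fit(sh,[690,217,0],3)); print(fit(sh[:4],[690,217,-.15],3))
mt=[("wrist",(-145,65,3),w(461,135)),("wrist",(-145,-65,3),w(298,131)),("scene",(-145,65,3),(199.3,183.1)),("scene",(-145,-65,3),(207.1,211.4)),("side",(-145,-65,3),(290.8,267.5)),("side",(-145,65,3),(272.5,300.8))]
print(fit(mt,[630,217,0]))
def tri2(n1,a,n2,b):
    X=cv2.triangulatePoints(P(n1),P(n2),np.array(a,float).reshape(2,1),np.array(b,float).reshape(2,1)); return (X[:3]/X[3]).ravel()
A=tri2("wrist",w(487,388),"scene",(255,152)); B=tri2("wrist",w(245,455),"scene",(288.6,202))
print("blue",A,B, proj("side",A),proj("side",B))
print("rear holder left/right ends", onz("wrist",w(337,376),20),onz("wrist",w(437,379),20))
print("front", onz("wrist",w(343,405),20))
print("mount",onz("wrist",w(525,190),40))
```

```text
(array([691.78, 212.86,  -0.16]), array([[ 0.12, -0.78],
       [ 0.24, -2.73],
       [-0.72,  0.42],
       [ 0.6 ,  0.39],
       [-0.29,  0.01],
       [ 0.73, -0.15],
       [ 0.17, -0.72],
       [-0.82, -0.2 ],
       [ 0.2 , -0.66],
       [-0.87, -1.56],
       [-0.25, -2.24]]))
(array([692.35, 212.68,  -0.16]), array([[-0.01, -0.16],
       [ 0.15, -2.23],
       [-0.79,  0.86],
       [ 0.52,  0.82]]))
(array([634.9 , 215.1 ,  -0.18]), array([[ 1.06, -0.34],
       [-0.85, -0.39],
       [-0.  , -1.07],
       [ 0.34, -0.65],
       [-0.38, -1.72],
       [-0.58, -1.36]]))
blue [710.45 295.99  57.34] [730.06  76.01  27.72] [186.54 267.41] [207.42 225.  ]
rear holder left/right ends [685.07 171.85  20.  ] [702.09 257.85  20.  ]
front [713.96 171.66  20.  ]
mount [551.38 339.33  40.  ]
```

Call:
jog_arm --pt "6 0.2 0 -5 0 0 0" --pt "6 0.2 -0.1 -10 0 0 0" --pt "6 0.2 -0.1 -14 0 0 0" --pt "6 0.2 -0.1 -17 0 0 0" --pt "6 0.2 -0.1 -18 0 0 0" --pt "6 0.2 -0.1 -18 0 0 0" --pt "6 0.2 -0.1 -18 0 0 0" --pt "6 0.2 -0.1 -18 0 0 0" --grip_force 100

```text
time: 5.5
tcp_pos: [593.7, 228.5, 57.8]
eef_rot: [2.393, 2.035, 0.005]
ft_force: [-1.1, -0.1, -0.4]
finger_gap: 0.702
```

Run:
```python
from h import *
print(sense()["tcp_pos"],sense()["ft_force"])
save("wrist","w2",None,1.5)
save("scene","s3",(180,120,310,220),6)
```

```text
[593.71892151 228.45539759  57.83541119] [-1.08433027 -0.13756406 -0.42912999]
```

View pics/w2.png

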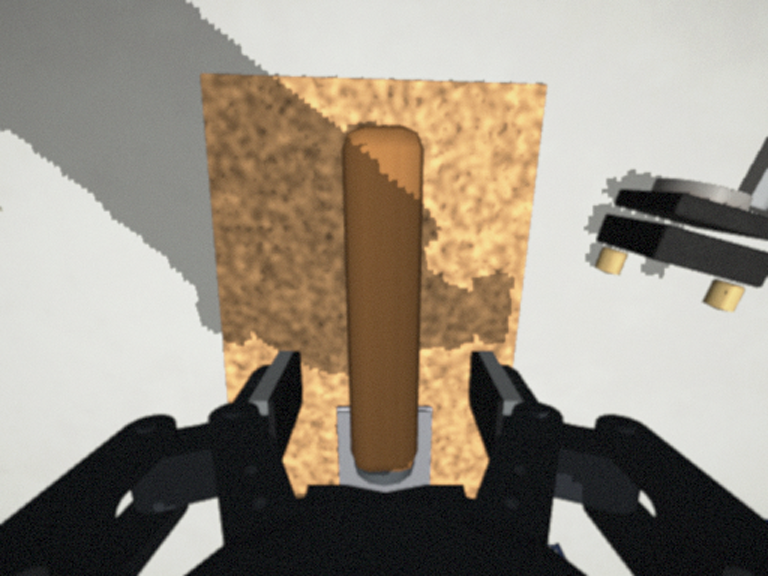

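View pics/s3.png

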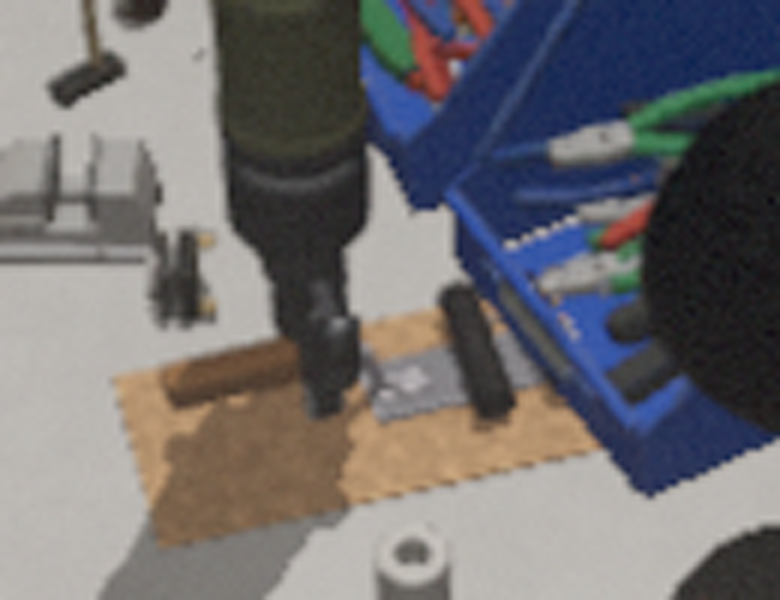

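Call:
jog_arm --pt "1.5 0 0 0 0 0 0" --pt "1.5 0 0 0 0 0 0" --pt "1.5 0 0 0 0 0 0" --pt "1.5 0 0 0 0 0 0" --pt "1.5 0 0 0 0 0 0" --pt "1.5 0 0 0 0 0 0" --pt "1.5 0 0 0 0 0 0" --pt "1.5 0 0 0 0 0 0" --grip_force 110

```text
time: 6.6
tcp_pos: [593.5, 228.3, 57.9]
eef_rot: [2.393, 2.035, 0.004]
ft_force: [-1.4, -0.3, 5.2]
finger_gap: 0.244
```

Call:
jog_arm --pt "1.5 0 0 0.4 0 0 0" --pt "1.5 -0.3 0 1 0 0 0" --pt "1.5 -1.2 0.2 1.4 0 0 0" --pt "1.5 -2.5 0.4 1.8 0 0 0" --pt "1.5 -4 0.6 2.5 0 0 0" --pt "1.5 -5.4 0.8 3.3 0 0 0" --pt "1.5 -6.5 1 4.2 0 0 0" --pt "1.5 -7 1 5 0 0 0"

```text
time: 7.6
tcp_pos: [522.6, 238.9, 108.7]
eef_rot: [2.392, 2.037, 0.004]
ft_force: [-0.2, 0.7, -3.4]
finger_gap: 0.239
```

Run:
```python
from h import *
s=sense();print(s["tcp_pos"],s["ft_force"],s["moment"],s["joint_pos"])
save("side","d3",(170,150,320,310),5)
save("scene","s4",(180,120,310,220),6)
```

```text
[522.61969463 238.89818949 108.66818852] [-0.21199698  0.68370475 -3.4395918 ] [0.01734492 0.23722264 0.00591438] [-0.39620538  0.83726554 -0.19355208  1.8362639   0.30516588  0.49417736
  0.61411777]
```

View pics/d3.png

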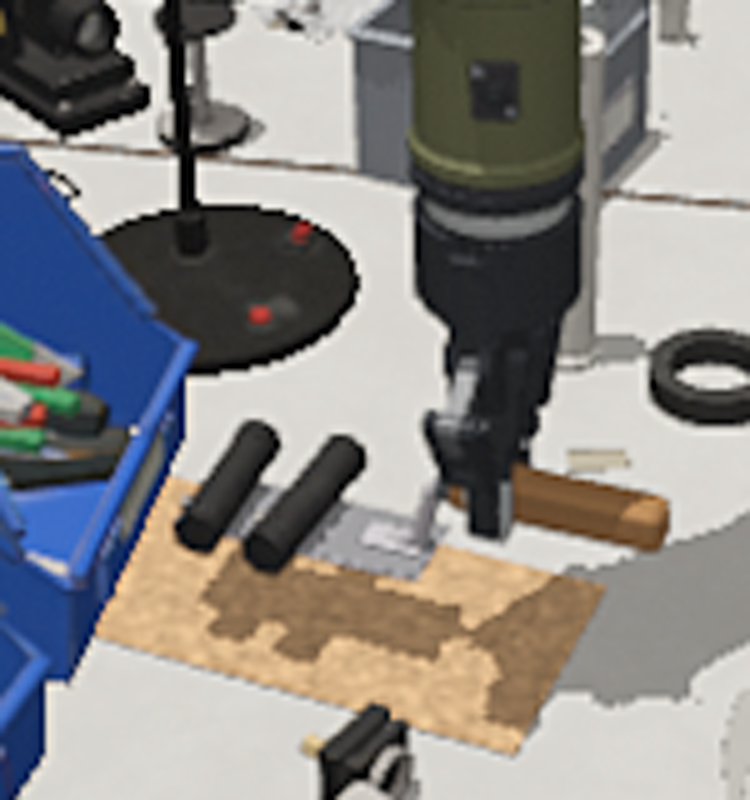

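View pics/s4.png

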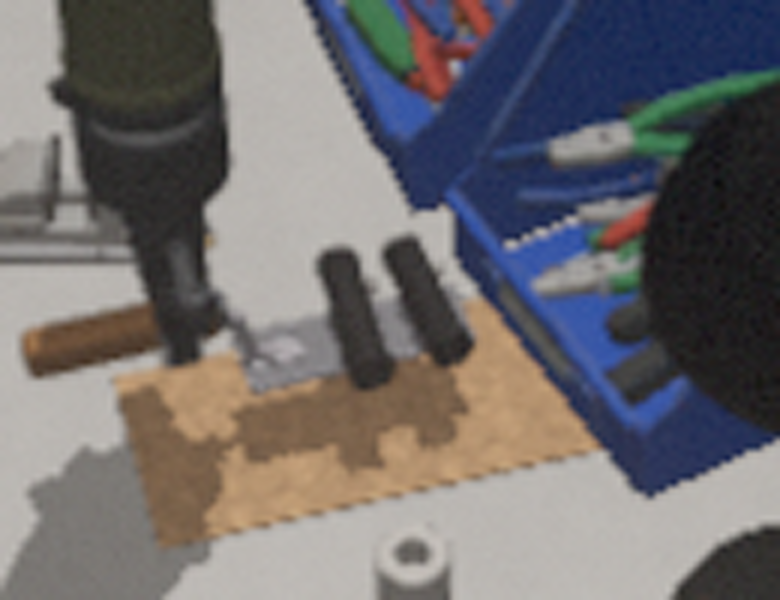

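Call:
jog_arm --pt "1.5 -0.3 0 1 0 0 0" --pt "1.5 -1.2 0 3.5 0 0 0" --pt "1.5 -2.4 -0.3 7 0 0 0" --pt "1.5 -3.6 -1 10.5 0 0 0" --pt "1.5 -4.8 -2 14 0 0 0" --pt "1.5 -5.7 -3.3 17 0 0 0" --pt "1.5 -6.2 -5.3 19 0 0 0" --pt "1.5 -6.2 -8 19.5 0 0 0"

```text
time: 8.7
tcp_pos: [461.9, 158.9, 306.0]
eef_rot: [2.39, 2.036, 0.012]
ft_force: [0.2, -0.8, -3.3]
finger_gap: 0.239
```

Call:
jog_arm --pt "1.5 0 -3 0.3 0 0 -0.5" --pt "1.5 0 -6.5 0.5 0 0 -1.5" --pt "1.5 0 -10.5 0.5 0 0 -2.5" --pt "1.5 0 -14.5 0.5 0 0 -3.5" --pt "1.5 0 -18.5 0.5 0 0 -4.5" --pt "1.5 0 -22 0.5 0 0 -5.5" --pt "1.5 0 -25 0.5 0 0 -6.5" --pt "1.5 0 -27 0.5 0 0 -7"

```text
time: 9.7
tcp_pos: [461.3, -113.3, 311.3]
eef_rot: [2.512, 1.882, 0.011]
ft_force: [-0.2, 0.1, -3.9]
finger_gap: 0.243
```

Run:
```python
from h import *
s=sense();print(s["tcp_pos"],s["eef_rot"],s["ft_force"],s["joint_pos"])
save("wrist","w4",None,1.5)
np.save("Pw4.npy",P("wrist"))
save("scene","s5",None,1.5)
for q in ("bin","notch"):
    r=spot_point(q,"wrist"); print(q,[(round(d["score"],2),[round(float(v),1) for v in d["location"]]) for d in r[:2]])
```

```text
[ 461.33804894 -113.3108175   311.29657965] [2.51213372 1.88205974 0.01076517] [-0.20339826  0.14234102 -3.94623901] [ 0.32625354  0.42144381 -0.26444918  1.93119768  0.14591126  0.80043156
  1.26871687]
bin [(0.8, [199.9, 268.9])]
notch [(0.67, [185.9, 275.6])]
```

View pics/w4.png

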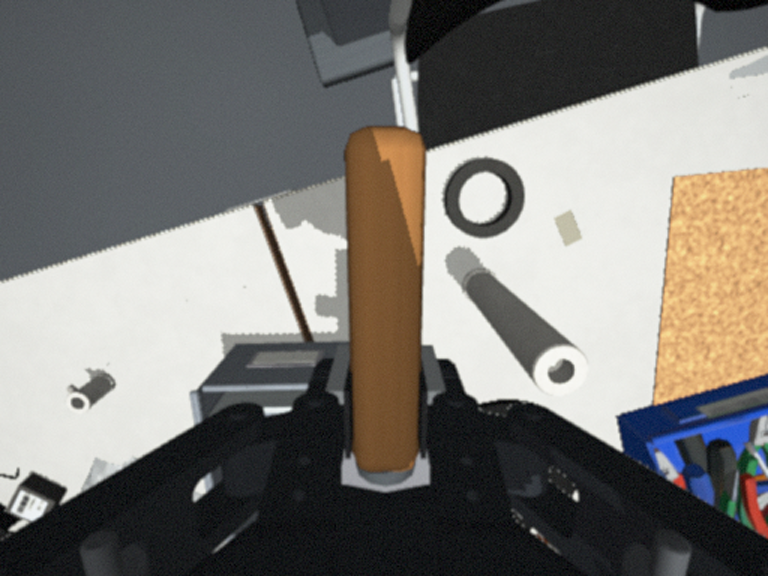

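View pics/s5.png

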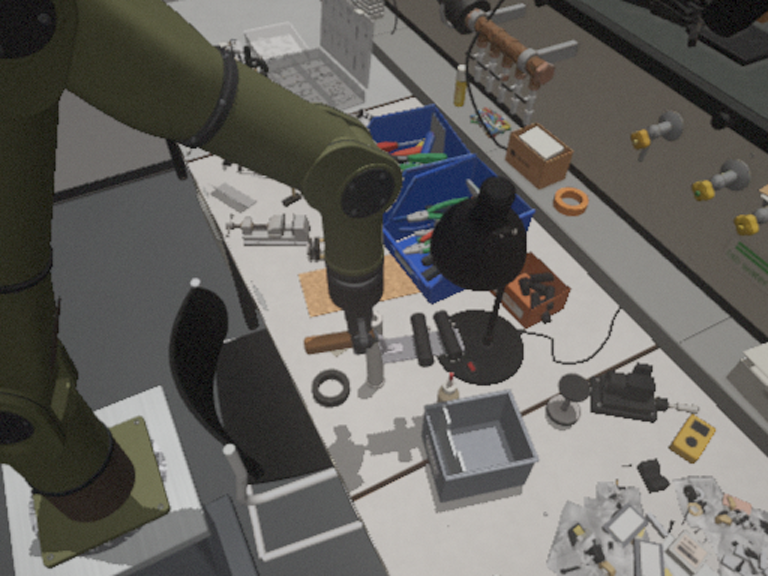

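Run:
```python
import cv2
a=cv2.imread("pics/scene0.png")[255:335,272:372]; cv2.imwrite("pics/z1.png",cv2.resize(a,None,fx=8,fy=7.5,interpolation=cv2.INTER_CUBIC))
a=cv2.imread("pics/side0.png")[135:200,232:312]; cv2.imwrite("pics/z2.png",cv2.resize(a,None,fx=9,fy=9,interpolation=cv2.INTER_CUBIC))
a=cv2.imread("pics/w4.png")[320:560,150:480]; cv2.imwrite("pics/z3.png",cv2.resize(a,None,fx=2,fy=2,interpolation=cv2.INTER_CUBIC))
```

```text
(no output)
```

View pics/z1.png

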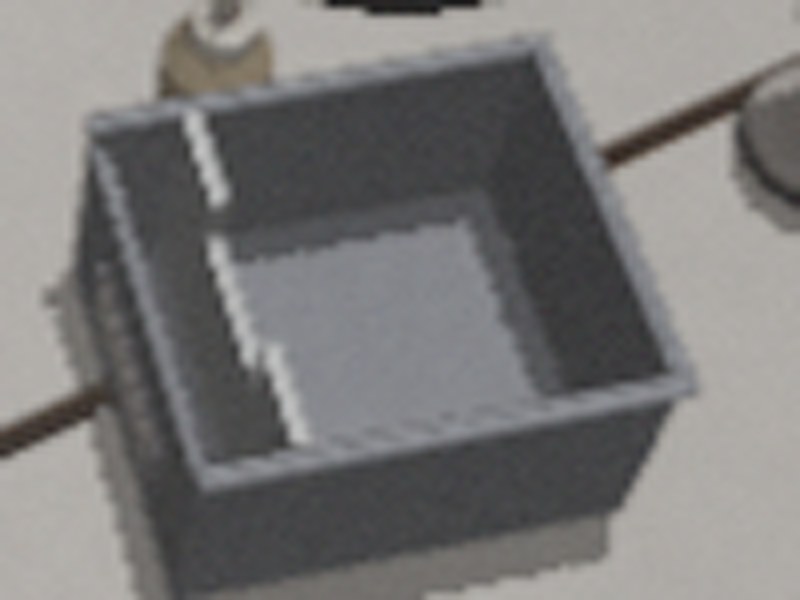

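View pics/z2.png

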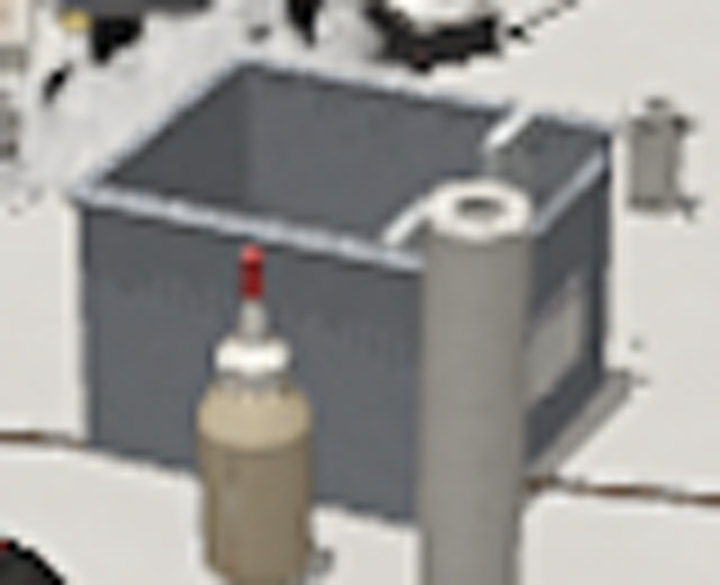

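View pics/z3.png

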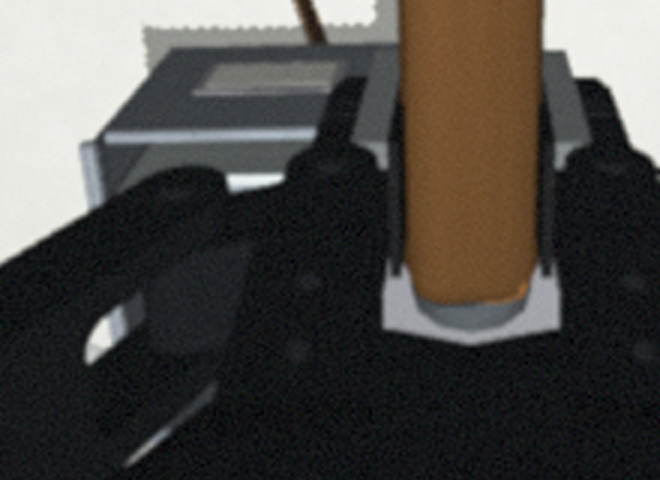

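Run:
```python
from fit import *
import h,fit as F
np.set_printoptions(precision=2,suppress=True)
a=lambda x,y:((x+.5)/8-.5+272,(y+.5)/7.5-.5+255)
b=lambda x,y:((x+.5)/9-.5+232,(y+.5)/9-.5+135)
def w(x,y):
    u=(x+.5)/2-.5+150; v=(y+.5)/2-.5+320; return ((u+.5)/1.5-.5,(v+.5)/1.5-.5)
sc=[("scene",(78,66,110),a(550,38)),("scene",(-78,66,110),a(88,115)),("scene",(-78,-66,110),a(205,490)),("scene",(78,-66,110),a(697,388)),("scene",(-45,26,112),a(222,205)),("scene",(-45,-26,112),a(270,345)),("scene",(-45,62,112),a(190,112)),("scene",(-45,-62,112),a(303,442))]
sd=[("side",(78,-66,110),b(240,62)),("side",(78,66,110),b(72,195)),("side",(-78,-66,110),b(612,128)),("side",(78,66,0),b(90,447)),("side",(-45,-62,112),b(522,112)),("side",(-45,62,112),b(390,240))]
wr=[("wrist",(-78,-66,0),w(170,48)),("wrist",(-78,66,0),w(560,50)),("wrist",(-78,-66,110),w(82,143)),("wrist",(-78,-66,98),w(103,135))]
for o in (sc,sd,wr,sc+sd+wr):
    p,r=fit(o,[613,-254,-.28]); n=Rz(p[2])@[-42,0,85]+[p[0],p[1],0]; print(p,n); print(r.T)
```

```text
[ 612.38 -256.97   -0.27] [ 571.86 -245.93   85.  ]
[[-0.53  0.39 -0.29 -0.49  0.19  0.08  0.33  0.26]
 [ 0.37  0.91 -1.12 -0.26 -0.18 -0.12 -0.06  0.64]]
[ 612.46 -249.25   -0.25] [ 571.8 -238.7   85. ]
[[-0.41 -0.12  0.66 -0.89  0.93 -0.08]
 [-0.98 -0.4  -0.4   1.42 -0.44  0.65]]
[ 618.02 -256.63   -0.3 ] [ 577.95 -244.03   85.  ]
[[  1.45 -48.25   1.83  -1.2 ]
 [ -0.76  -0.     1.5   -0.48]]
[ 614.49 -255.18   -0.27] [ 574.03 -243.9    85.  ]
[[ -0.07   0.85  -0.13  -0.31   0.56   0.33   0.78   0.42  -0.14  -0.4
    0.45  -1.16   0.8   -0.83   0.03 -49.62  -0.05  -3.02]
 [ -0.35  -0.14  -2.3   -1.05  -1.19  -1.18  -1.04  -0.45  -1.81  -1.48
   -0.97   0.24  -1.07  -0.21  -1.67  -3.37   0.36  -1.6 ]]
```

Call:
jog_arm --pt "1.5 0 1 0 0 0 0" --pt "1.5 0 3 0 0 0 0" --pt "1.5 0 5 0 0 0 0" --pt "1.5 0 7 0 0 0 0" --pt "1.5 0 8.5 0 0 0 0" --pt "1.5 0 9 0 0 0 0" --pt "1.5 0 9 0 0 0 0" --pt "1.5 0 9 0 0 0 0"

```text
time: 10.9
tcp_pos: [461.7, -21.8, 311.1]
eef_rot: [2.511, 1.884, 0.012]
ft_force: [-0.4, -0.8, -3.9]
finger_gap: 0.24
```

Run:
```python
from h import *
s=sense();print(s["tcp_pos"],s["eef_rot"],s["ft_force"])
np.save("Pw5.npy",P("wrist"))
im=cv2.cvtColor(camera("wrist"),cv2.COLOR_RGB2BGR); cv2.imwrite("pics/w5.png",im)
cv2.imwrite("pics/w5z.png",cv2.resize(im[200:384,0:190],None,fx=4,fy=3.2,interpolation=cv2.INTER_CUBIC))
```

```text
[461.6609094  -21.78989182 311.11565889] [2.51143649 1.88387783 0.0115382 ] [-0.35537085 -0.79395118 -3.87792709]
```

View pics/w5.png

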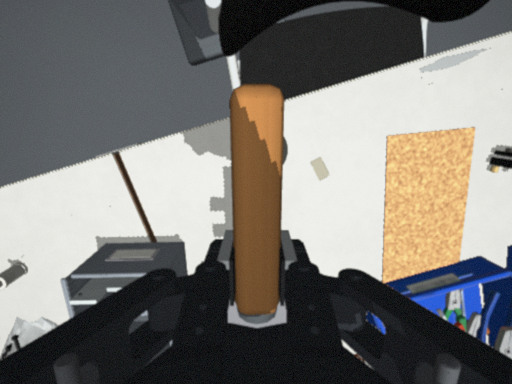

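View pics/w5z.png

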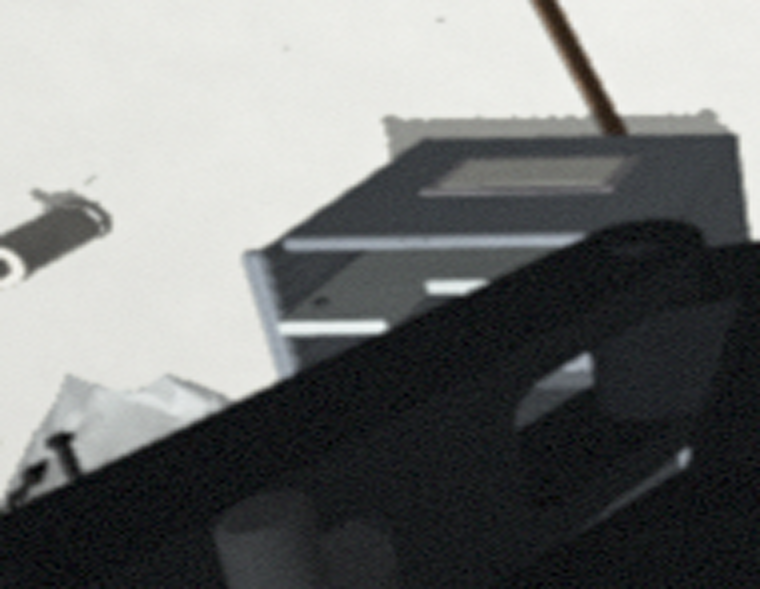

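Run:
```python
from fit import *
np.set_printoptions(precision=2,suppress=True)
Pw=np.load("Pw5.npy")
w=lambda x,y:((x+.5)/4-.5,(y+.5)/3.2-.5+200)
a=lambda x,y:((x+.5)/8-.5+272,(y+.5)/7.5-.5+255)
sc=[("scene",(78,66,110),a(550,38)),("scene",(-78,66,110),a(88,115)),("scene",(-78,-66,110),a(205,490)),("scene",(78,-66,110),a(697,388)),("scene",(-45,26,112),a(222,205)),("scene",(-45,-26,112),a(270,345)),("scene",(-45,62,112),a(190,112)),("scene",(-45,-62,112),a(303,442))]
wr=[("wrist",(-78,-66,0),w(425,138)),("wrist",(-78,66,0),w(738,137)),("wrist",(-78,-66,110),w(243,255)),("wrist",(-78,-62,98),w(285,243)),("wrist",(-45,-62,112),w(281,328)),("wrist",(-45,-26,112),w(388,327)),("wrist",(-45,-26,85),w(426,287))]
for o in (wr,sc+wr):
    p,r=fit(o,[613,-254,-.28]); n=Rz(p[2])@[-42,0,85]+[p[0],p[1],0]; print(p,n); print(r.T)
```

```text
[ 615.51 -258.32   -0.28] [ 575.13 -246.77   85.  ]
[[-0.39  0.53  1.38 -0.15 -1.09 -0.47  0.47]
 [-0.47 -0.77  0.38 -1.    0.37  0.46  0.61]]
[ 614.29 -256.88   -0.26] [ 573.72 -245.99   85.  ]
[[-0.08  0.94  0.5   0.17  0.8   0.77  0.88  1.02 -0.56  0.28  1.14 -0.38
  -0.92 -0.37  0.58]
 [-0.01  0.69 -1.41 -0.76 -0.46 -0.43 -0.32  0.31 -0.73 -2.22  0.05 -1.37
   0.01 -0.29 -0.09]]
```

Call:
jog_arm --pt "1.5 0 -1 0 0 0 0" --pt "1.5 0 -4 0 0 0 0" --pt "1.5 0 -8 0 0 0 0.3" --pt "1.5 0.5 -12 0 0 0 0.7" --pt "1.5 1.5 -16 0 0 0 0.7" --pt "1.5 3 -19 0 0 0 0.7" --pt "1.5 4.5 -21 0 0 0 0.7" --pt "1.5 5.5 -21.6 0 0 0 0.7"

```text
time: 11.95
tcp_pos: [516.2, -240.7, 310.7]
eef_rot: [2.504, 1.894, 0.01]
ft_force: [-0.7, -0.1, -4.1]
finger_gap: 0.238
```

Call:
jog_arm --pt "1.5 0.5 0 0 0.3 1 0" --pt "1.5 1 0 0 1.1 4 0" --pt "1.5 1.5 0 0 2.4 8.7 0" --pt "1.5 2 0 0 3.9 14 0" --pt "1.5 2.5 0 0 5.4 19.5 0" --pt "1.5 2.7 0 -1 6.8 24.5 0" --pt "1.5 2.7 0 -2 8 29 0" --pt "1.5 2.7 0 -3 8.5 30.8 0"

```text
time: 12.95
tcp_pos: [544.0, -239.6, 279.3]
eef_rot: [-2.123, -1.608, 0.456]
ft_force: [-0.1, 0.0, -3.0]
finger_gap: 0.241
```

Run:
```python
from h import *
s=sense();print(s["tcp_pos"],s["eef_rot"],s["ft_force"],s["moment"],s["joint_pos"])
import cv2
from scipy.spatial.transform import Rotation as R
print(R.from_rotvec(s["eef_rot"]).as_matrix())
save("scene","s6",(190,190,380,340),4)
save("side","d6",(180,60,330,210),5)
```

```text
[ 544.00342973 -239.61047914  279.33796538] [-2.12327926 -1.60760449  0.45619822] [-0.06748687  0.03782321 -3.03162295] [-0.19814803 -0.77287087  0.02621555] [ 0.40343845  0.91173576 -0.19348636  1.11116187  0.13499574  1.68599709
  1.5137394 ]
[[ 2.71380191e-01  8.18769007e-01 -5.05934883e-01]
 [ 9.62472118e-01 -2.30608562e-01  1.43063319e-01]
 [ 4.62895855e-04 -5.25772769e-01 -8.50624936e-01]]
```

View pics/s6.png

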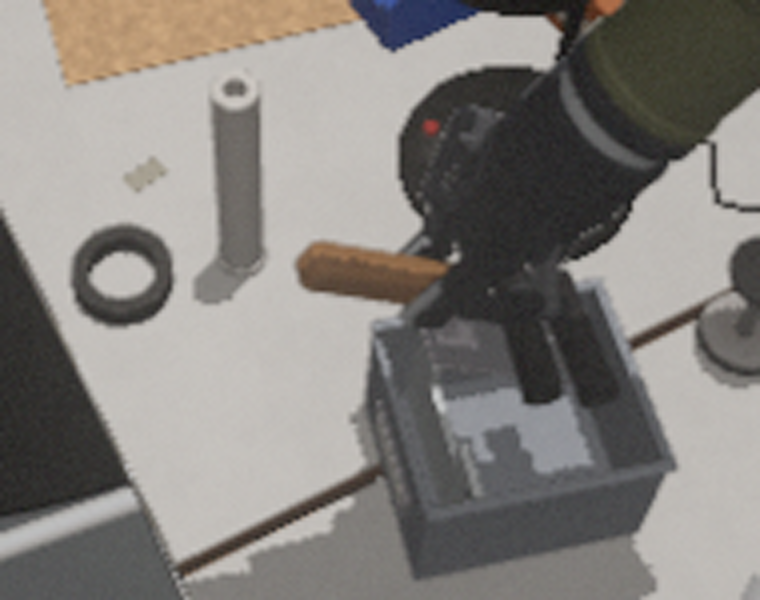

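View pics/d6.png

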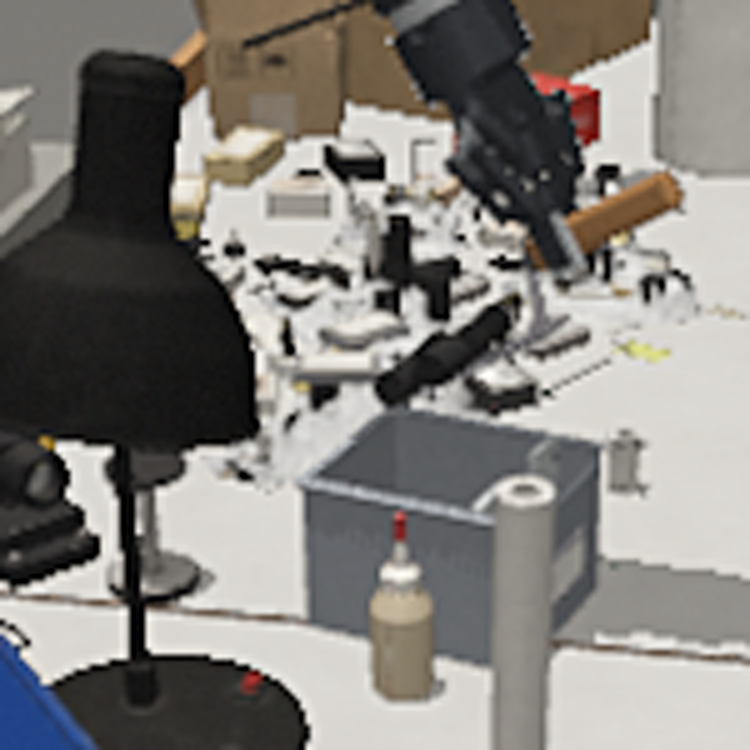

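```bash
cat > ov.py <<'E'
from fit import *
from scipy.spatial.transform import Rotation as R
def shovelpose(s,dp=0):
    T=R.from_rotvec(s["eef_rot"]).as_matrix()
    # shovel axes: y along tool x, z = -tool z, x = y x z
    y=T[:,0]; z=-T[:,2]; x=np.cross(y,z); S=np.c_[x,y,z]@R.from_euler("y",dp,degrees=True).as_matrix()
    g=s["tcp_pos"]+6*T[:,2]
    return S,g-S@np.array([-99.7,0,48.9])
def overlay(n,png,crop,k,s,binp=(614.5,-257,-.27),dp=0):
    im=cv2.imread(png); S,o=shovelpose(s,dp)
    def L(pts,c,f):
        q=np.array([(proj(n,f(np.array(p,float)))-crop[:2]+.5)*k for p in pts]); cv2.polylines(im,[np.int32(q)],False,c,1)
    fs=lambda p:S@p+o; fb=lambda p:Rz(binp[2])@p+[binp[0],binp[1],0]
    L([(-65,-22,4),(65,-22,4),(65,22,4),(-65,22,4),(-65,-22,4)],(0,0,255),fs)
    L([(-65,-22,0),(65,-22,0),(65,22,0),(-65,22,0),(-65,-22,0)],(0,255,255),fs)
    for y in(-11,11):
        L([(-180,y,36),(-74,y,36),(-74,y,60),(-180,y,60),(-180,y,36)],(0,255,0),fs)
    L([(-45,-62,112),(-45,-26,112),(-45,-26,85),(-45,26,85),(-45,26,112),(-45,62,112)],(255,0,255),fb)
    L([(-78,66,110),(78,66,110),(78,-66,110),(-78,-66,110)],(255,0,0),fb)
    cv2.imwrite(png.replace(".png","o.png"),im)
E
python3 - <<'E'
from ov import *
s=sense(); S,o=shovelpose(s); print(o,S[:,0],S@[65,0,0]+o)
overlay("scene","pics/s6.png",(190,190),4,s); overlay("side","pics/d6.png",(180,60),5,s)
E
```

```text
[ 596.85684832 -255.03570155  179.52624443] [ 0.81798149 -0.23093926 -0.52685229] [ 650.02564538 -270.04675334  145.28084556]
```

View pics/s6o.png

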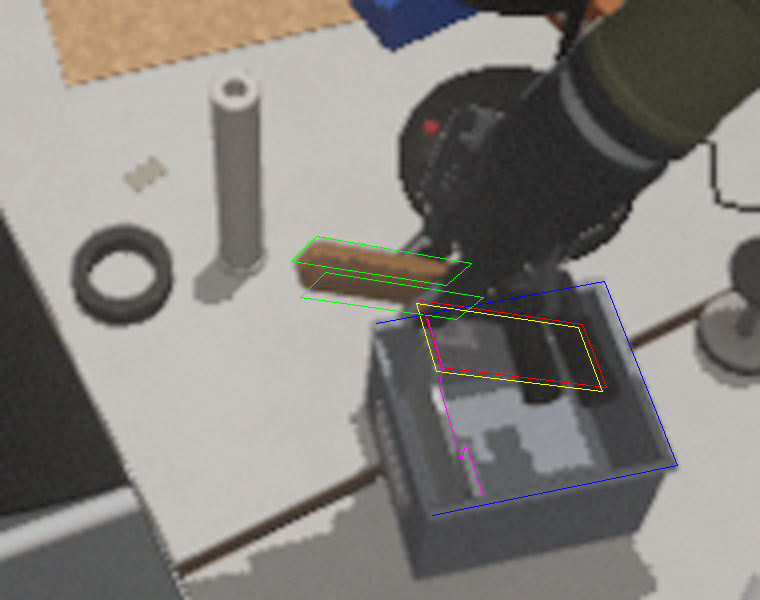

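View pics/d6o.png

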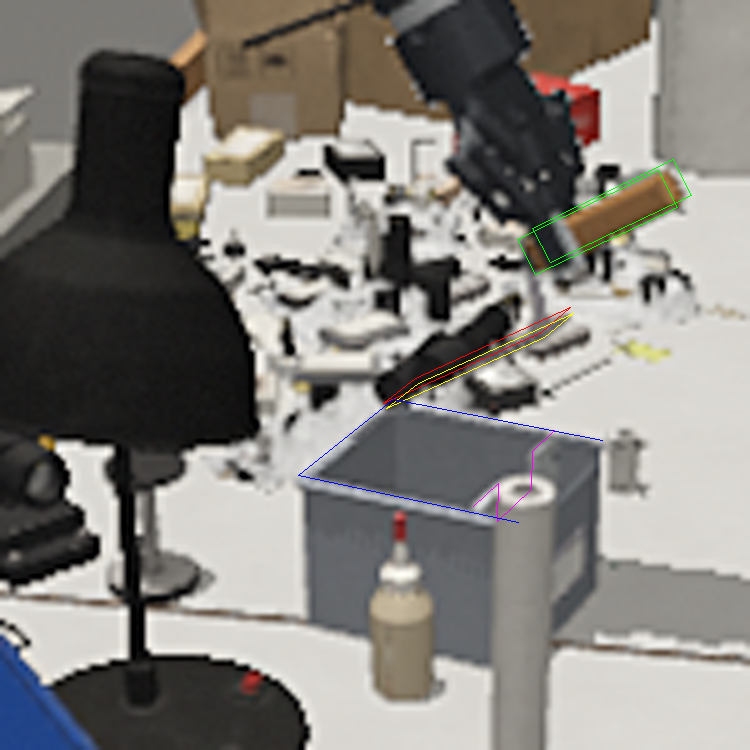

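Run:
```python
from ov import *
s=sense()
for n,c,k in(("side",(250,85,325,150),10),("scene",(258,240,352,300),8)):
    im=cv2.cvtColor(camera(n),cv2.COLOR_RGB2BGR)[c[1]:c[3],c[0]:c[2]]
    im=cv2.resize(im,None,fx=k,fy=k,interpolation=cv2.INTER_CUBIC)
    for dp,col in((0,(0,255,255)),(6,(0,0,255))):
        S,o=shovelpose(s,dp)
        for pts in ([(-65,-22,4),(65,-22,4),(65,22,4),(-65,22,4),(-65,-22,4)],[(-180,11,36),(-74,11,36),(-74,11,60),(-180,11,60),(-180,11,36)],[(-180,-11,60),(-74,-11,60)]):
            q=np.array([(proj(n,S@np.array(p,float)+o)-c[:2]+.5)*k for p in pts]); cv2.polylines(im,[np.int32(q)],False,col,1)
    cv2.imwrite(f"pics/{n}7.png",im)
```

```text
(no output)
```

View pics/side7.png

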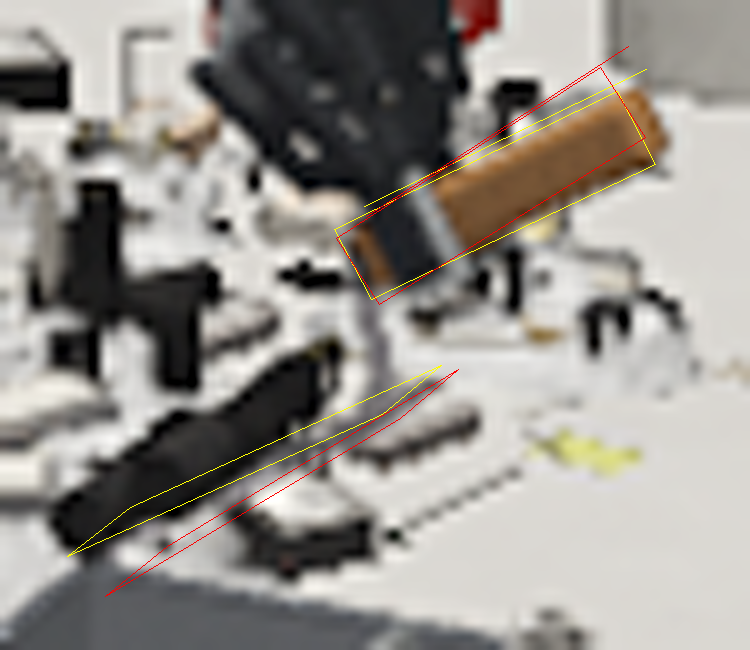

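View pics/scene7.png

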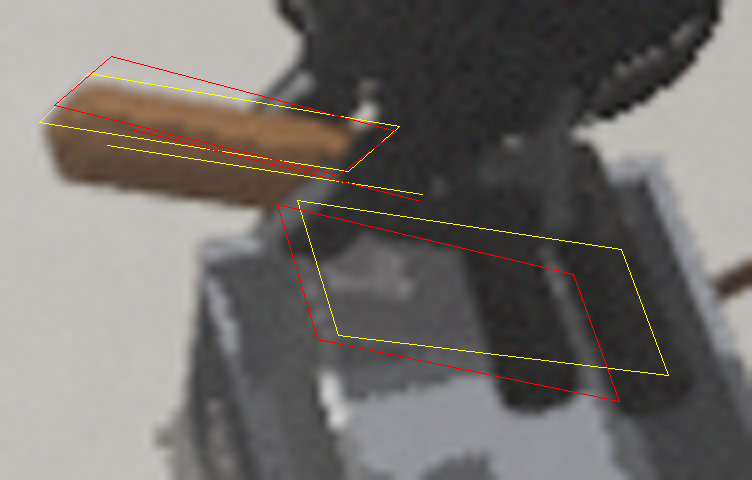

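Call:
jog_arm --pt "1.5 0 0 -0.5 0 0 0" --pt "1.5 0 0.1 -2 0 0 0" --pt "1.5 0 0.2 -4 0 0 0" --pt "1.5 0 0.2 -5.8 0 0 0" --pt "1.5 0 0.2 -7 0 0 0" --pt "1.5 0 0.2 -7.6 0 0 0" --pt "1.5 0 0.2 -7.6 0 0 0" --pt "1.5 0 0.2 -7.6 0 0 0"

```text
time: 14.15
tcp_pos: [543.6, -238.6, 205.5]
eef_rot: [-2.127, -1.608, 0.454]
ft_force: [0.1, 0.4, -2.4]
finger_gap: 0.237
```

Run:
```python
from ov import *
s=sense();print(s["tcp_pos"],s["ft_force"],s["moment"])
S,o=shovelpose(s); n=np.array([574.5,-246.2,85]); print(S.T@(n-o))
for n,c,k in(("side",(240,105,320,175),9),("scene",(268,245,362,330),7)):
    im=cv2.cvtColor(camera(n),cv2.COLOR_RGB2BGR)[c[1]:c[3],c[0]:c[2]]
    im=cv2.resize(im,None,fx=k,fy=k,interpolation=cv2.INTER_CUBIC)
    cv2.imwrite(f"pics/{n}8.png",im)
    for pts in ([(-65,-22,4),(65,-22,4),(65,22,4),(-65,22,4),(-65,-22,4)],[(-180,11,36),(-74,11,36),(-74,11,60),(-180,11,60),(-180,11,36)],[(-180,-11,60),(-74,-11,60)]):
            q=np.array([(proj(n,S@np.array(p,float)+o)-c[:2]+.5)*k for p in pts]); cv2.polylines(im,[np.int32(q)],False,(0,255,255),1)
    cv2.imwrite(f"pics/{n}8o.png",im)
save("wrist","w8",None,1.5)
```

```text
[ 543.64110127 -238.62622611  205.50729668] [ 0.11691977  0.41973086 -2.41585181] [-0.20048791 -0.73834906 -0.01236823]
[ -9.64115094   1.18334288 -31.23736494]
```

View pics/scene8.png

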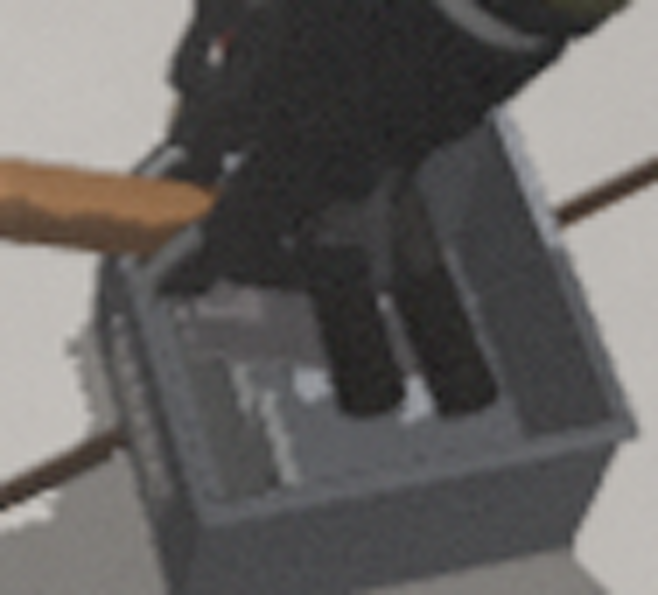

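View pics/scene8o.png

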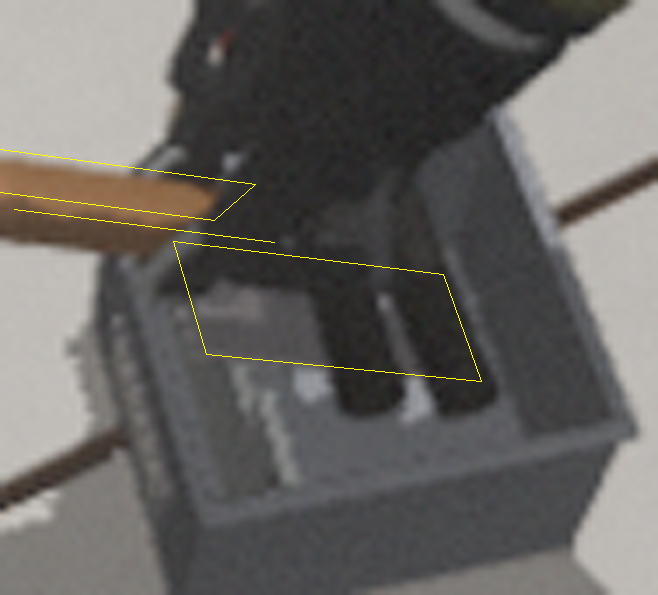

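View pics/side8.png

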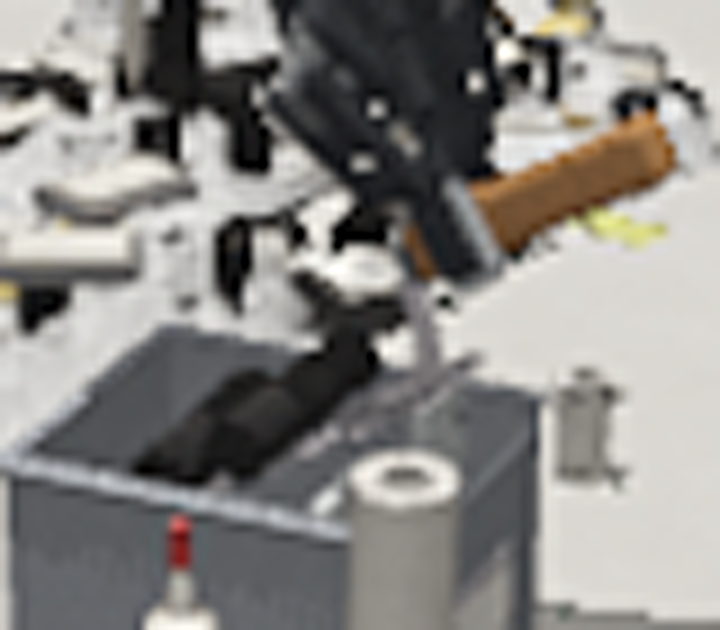

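View pics/w8.png

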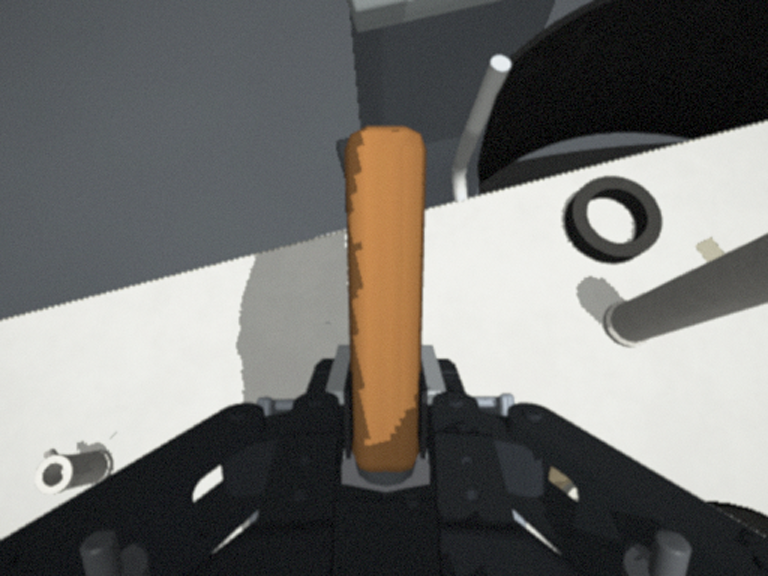

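View pics/side8o.png

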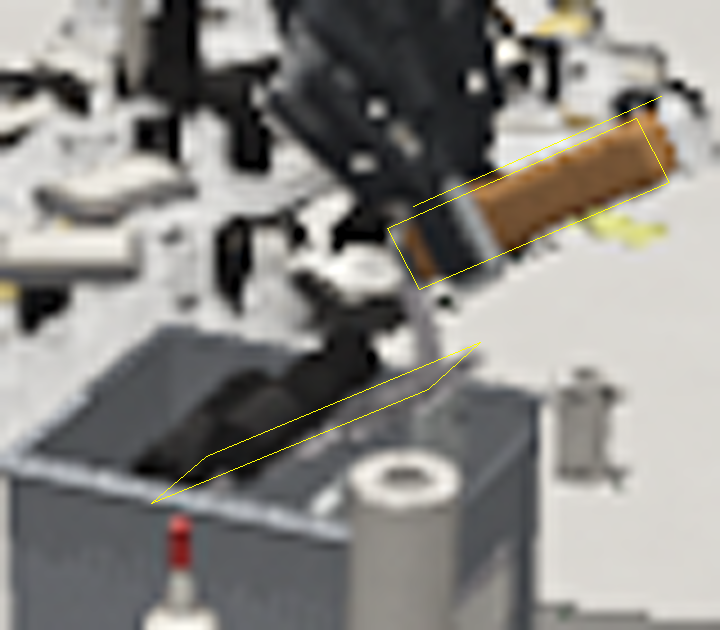

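Run:
```python
from ov import *
np.set_printoptions(precision=1,suppress=True)
bp=np.array([614.5,-257,0]);B=Rz(-.27)
f=lambda x,y:(268+(x+.5)/7-.5,245+(y+.5)/7-.5)
for t,(x,y),z in (("edge",(240,362),126),("edge rear corner",(206,354),140),("shoulder",(266,390),112),("shoulder2",(292,482),112)):
    print(t,B.T@(onz("scene",f(x,y),z)-bp))
im=cv2.imread("pics/scene8.png")
cv2.imwrite("pics/scene8z.png",cv2.resize(im[250:500,130:420],None,fx=2.6,fy=2.3,interpolation=cv2.INTER_LANCZOS4))
```

```text
edge [-55.6 -20.5 126. ]
edge rear corner [-69.4 -21.4 140. ]
shoulder [-46.4 -26.4 112. ]
shoulder2 [-47.2 -60.8 112. ]
```

View pics/scene8z.png

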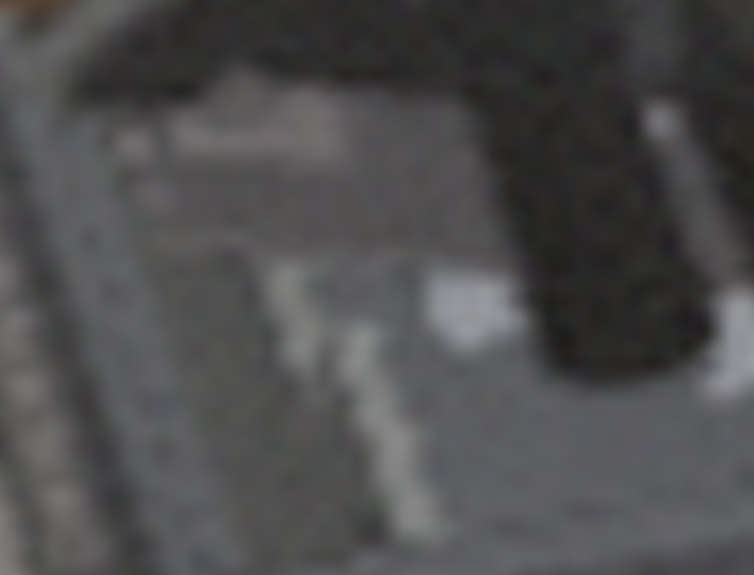

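Call:
jog_arm --pt "1.5 0.1 0.1 -0.4 0 0 0" --pt "1.5 0.1 0.1 -1 0 0 0" --pt "1.5 0.1 0.1 -1.6 0 0 0" --pt "1.5 0.1 0.1 -2.1 0 0 0" --pt "1.5 0.1 0.1 -2.5 0 0 0" --pt "1.5 0.1 0.1 -2.8 0 0 0" --pt "1.5 0.1 0.1 -3 0 0 0" --pt "1.5 0.1 0.1 -3 0 0 0"

```text
time: 15.3
tcp_pos: [544.5, -237.6, 175.4]
eef_rot: [-2.127, -1.608, 0.454]
ft_force: [0.8, 0.3, -3.4]
finger_gap: 0.238
```

Run:
```python
from ov import *
np.set_printoptions(precision=2,suppress=True)
s=sense();print(s["tcp_pos"],s["ft_force"],s["moment"])
S,o=shovelpose(s); n=np.array([574.5,-246.2,85]); print(S.T@(n-o),S[:,0])
for n,c,k in(("side",(240,105,320,175),9),("scene",(275,265,335,325),10)):
    im=cv2.cvtColor(camera(n),cv2.COLOR_RGB2BGR)[c[1]:c[3],c[0]:c[2]]
    im=cv2.resize(im,None,fx=k,fy=k,interpolation=cv2.INTER_CUBIC)
    cv2.imwrite(f"pics/{n}9.png",im)
```

```text
[ 544.52 -237.59  175.4 ] [ 0.77  0.35 -3.42] [-0.29 -0.8   0.02]
[-25.84  -0.07  -5.85] [ 0.82 -0.23 -0.52]
```

View pics/scene9.png

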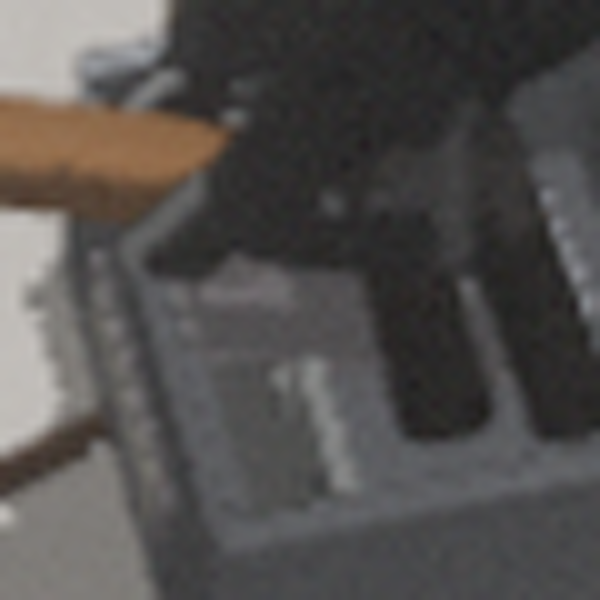

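View pics/side9.png

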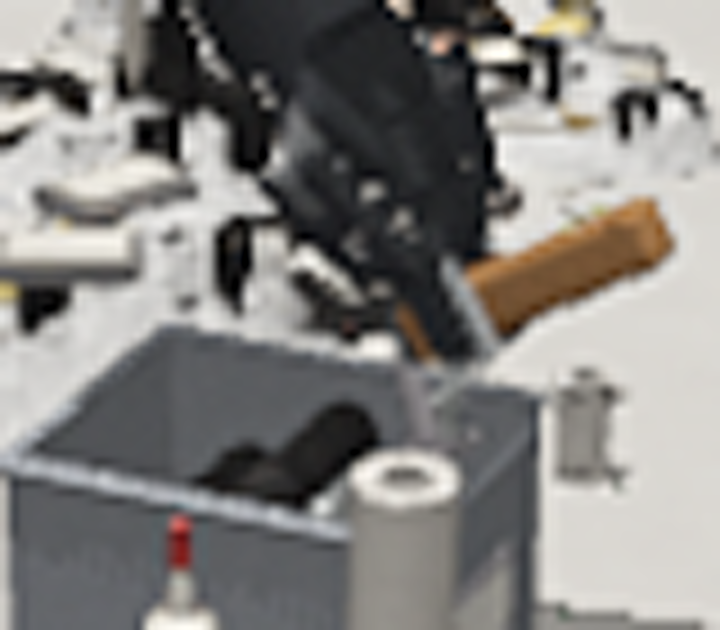

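Call:
jog_arm --pt "1.5 0 0 -0.2 0 0 0" --pt "1.5 0 0 -0.4 0 0 0" --pt "1.5 0 0 -0.6 0 0 0" --pt "1.5 0 0 -0.7 0 0 0" --pt "1.5 0 0 -0.7 0 0 0" --pt "1.5 0 0 -0.7 0 0 0" --pt "1.5 0 0 -0.7 0 0 0" --pt "1.5 0 0 -0.7 0 0 0"

```text
time: 16.4
tcp_pos: [544.7, -237.6, 168.6]
eef_rot: [-2.128, -1.608, 0.454]
ft_force: [-1.0, -0.6, -2.9]
finger_gap: 0.239
```

Call:
jog_arm --pt "1.5 0 0 -0.1 0 0 0" --pt "1.5 0 0 -0.2 0 0 0" --pt "1.5 0 0 -0.3 0 0 0" --pt "1.5 0 0 -0.3 0 0 0" --pt "1.5 0 0 -0.3 0 0 0" --pt "1.5 0 0 -0.3 0 0 0" --pt "1.5 0 0 -0.3 0 0 0" --pt "1.5 0 0 -0.3 0 0 0"

```text
time: 17.4
tcp_pos: [545.2, -237.8, 167.0]
eef_rot: [-2.129, -1.609, 0.453]
ft_force: [0.8, -0.0, 5.2]
finger_gap: 0.237
```

Run:
```python
from ov import *
np.set_printoptions(precision=2,suppress=True)
s=sense();print(s["tcp_pos"],s["ft_force"],s["moment"])
S,o=shovelpose(s); n=np.array([574.5,-246.2,85]); print(S.T@(n-o),S[:,0])
for n,c,k in(("side",(240,105,320,175),9),("scene",(275,265,335,325),10)):
    im=cv2.cvtColor(camera(n),cv2.COLOR_RGB2BGR)[c[1]:c[3],c[0]:c[2]]
    im=cv2.resize(im,None,fx=k,fy=k,interpolation=cv2.INTER_CUBIC)
    cv2.imwrite(f"pics/{n}10.png",im)
```

```text
[ 545.18 -237.75  167.  ] [ 0.75 -0.04  5.24] [-0.09 -0.19 -0.04]
[-30.92  -0.07   0.82] [ 0.82 -0.23 -0.52]
```

View pics/scene10.png

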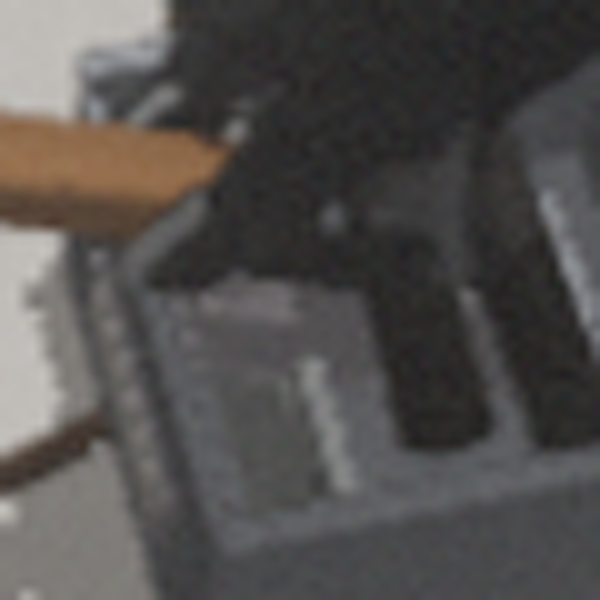

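View pics/side10.png

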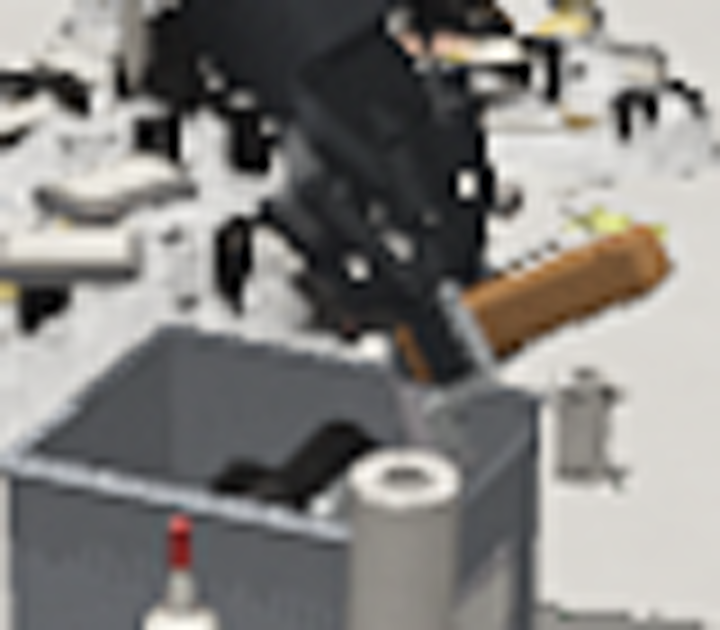

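Call:
jog_arm --pt "1.5 -0.25 0.07 0 0 0 0" --pt "1.5 -0.57 0.16 0.18 0 0 0" --pt "1.5 -0.9 0.25 0.39 0 0 0" --pt "1.5 -1.23 0.35 0.6 0 0 0" --pt "1.5 -1.64 0.46 0.86 0 0 0" --pt "1.5 -2.05 0.57 1.12 0 0 0" --pt "1.5 -2.46 0.69 1.38 0 0 0" --pt "1.5 -2.46 0.69 1.38 0 0 0"

```text
time: 18.5
tcp_pos: [521.3, -231.0, 181.3]
eef_rot: [-2.131, -1.61, 0.451]
ft_force: [3.0, -0.6, 2.5]
finger_gap: 0.243
```

Run:
```python
from ov import *
np.set_printoptions(precision=2,suppress=True)
s=sense();print(s["tcp_pos"],s["ft_force"],s["moment"])
S,o=shovelpose(s); n=np.array([574.5,-246.2,85]); print(S.T@(n-o),S[:,0])
for n,c,k in(("side",(240,105,320,175),9),("scene",(275,265,335,325),10)):
    im=cv2.cvtColor(camera(n),cv2.COLOR_RGB2BGR)[c[1]:c[3],c[0]:c[2]]
    im=cv2.resize(im,None,fx=k,fy=k,interpolation=cv2.INTER_CUBIC)
    cv2.imwrite(f"pics/{n}11.png",im)
```

```text
[ 521.31 -230.96  181.3 ] [ 3.05 -0.56  2.54] [-0.45 -1.44 -0.01]
[-2.42 -0.1   1.31] [ 0.82 -0.23 -0.52]
```

View pics/scene11.png

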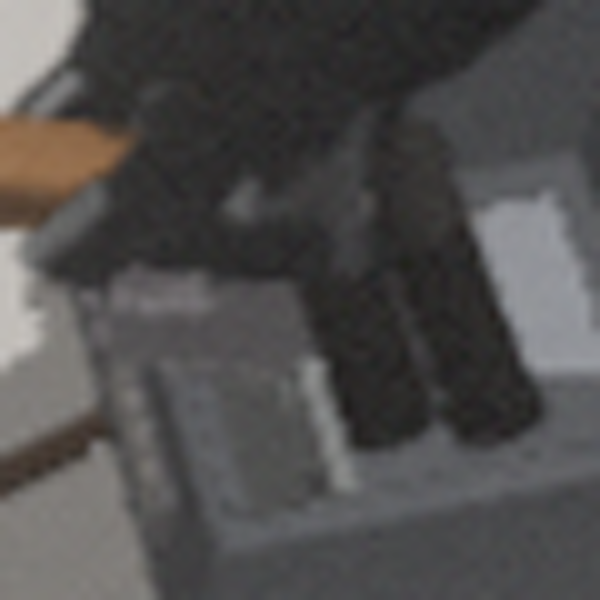

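View pics/side11.png

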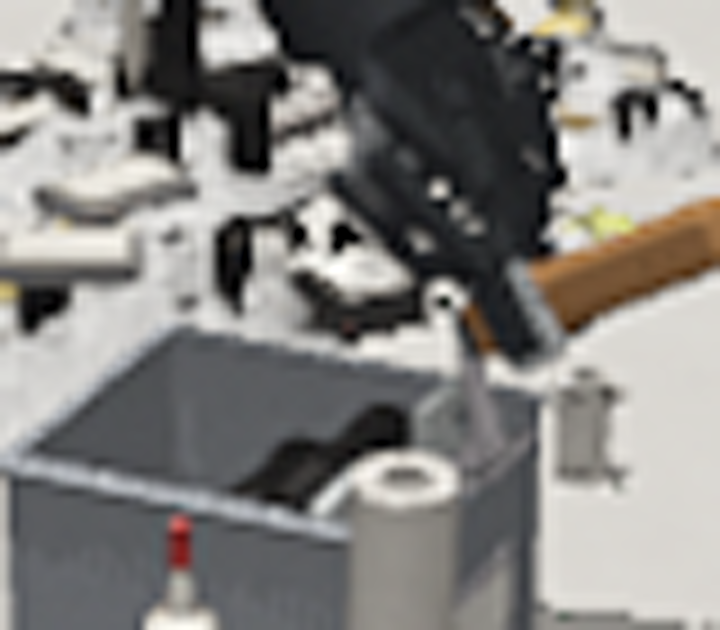

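Call:
jog_arm --pt "1.5 -0.25 0.07 0.02 0 0 0" --pt "1.5 -0.57 0.16 0.21 0 0 0" --pt "1.5 -0.9 0.25 0.42 0 0 0" --pt "1.5 -1.23 0.35 0.63 0 0 0" --pt "1.5 -1.64 0.46 0.89 0 0 0" --pt "1.5 -2.05 0.57 1.15 0 0 0" --pt "1.5 -2.46 0.69 1.41 0 0 0" --pt "1.5 -2.46 0.69 1.41 0 0 0"

```text
time: 19.6
tcp_pos: [497.3, -224.2, 195.5]
eef_rot: [-2.132, -1.611, 0.45]
ft_force: [4.3, -1.8, 1.9]
finger_gap: 0.239
```

Run:
```python
from ov import *
np.set_printoptions(precision=2,suppress=True)
s=sense();print(s["tcp_pos"],s["ft_force"],s["moment"])
S,o=shovelpose(s); n=np.array([574.5,-246.2,85]); print(S.T@(n-o),S[:,0])
for n,c,k in(("side",(240,105,320,175),9),("scene",(265,255,335,325),9)):
    im=cv2.cvtColor(camera(n),cv2.COLOR_RGB2BGR)[c[1]:c[3],c[0]:c[2]]
    im=cv2.resize(im,None,fx=k,fy=k,interpolation=cv2.INTER_CUBIC)
    cv2.imwrite(f"pics/{n}12.png",im)
```

```text
[ 497.27 -224.24  195.47] [ 4.29 -1.78  1.91] [-0.56 -1.84 -0.  ]
[26.21  0.02  2.  ] [ 0.82 -0.23 -0.52]
```

View pics/scene12.png

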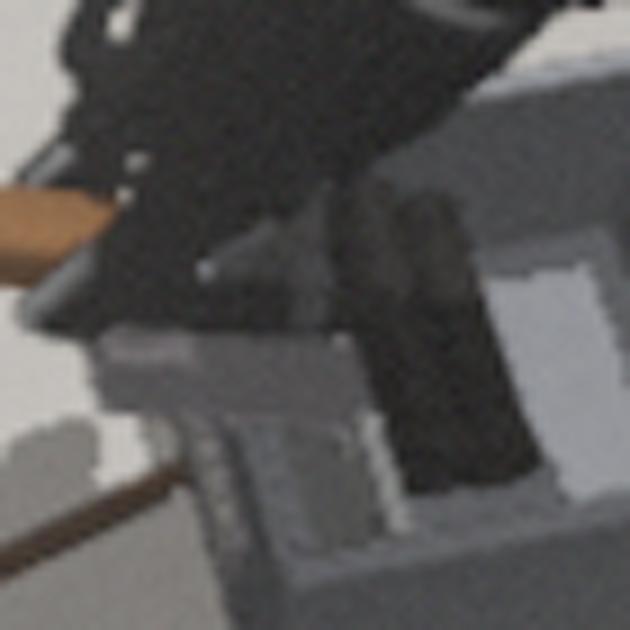

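View pics/side12.png

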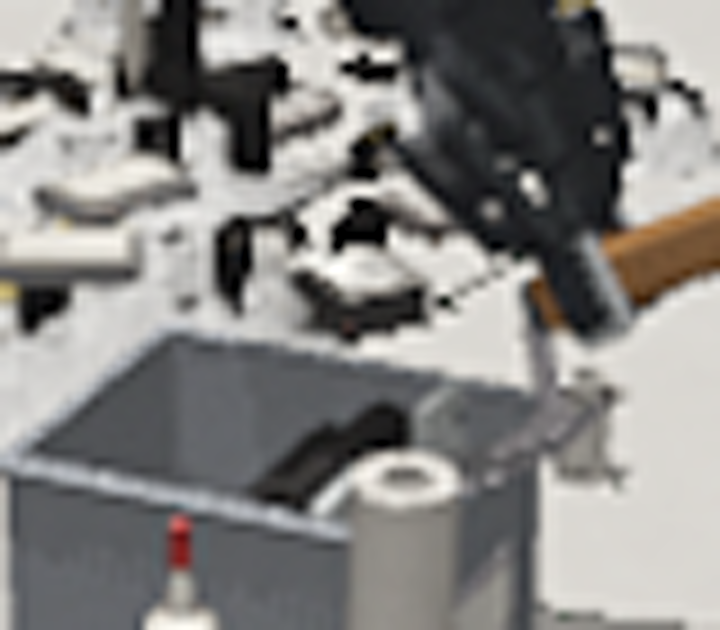

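Call:
jog_arm --pt "1.5 -0.25 0.07 0.02 0 0 0" --pt "1.5 -0.57 0.16 0.21 0 0 0" --pt "1.5 -0.9 0.25 0.42 0 0 0" --pt "1.5 -1.23 0.35 0.63 0 0 0" --pt "1.5 -1.64 0.46 0.9 0 0 0" --pt "1.5 -2.05 0.57 1.17 0 0 0" --pt "1.5 -2.46 0.69 1.44 0 0 0" --pt "1.5 -2.46 0.69 1.44 0 0 0"

```text
time: 20.7
tcp_pos: [472.7, -217.3, 210.0]
eef_rot: [-2.131, -1.611, 0.45]
ft_force: [3.3, -0.3, 3.6]
finger_gap: 0.238
```

Run:
```python
from ov import *
np.set_printoptions(precision=2,suppress=True)
s=sense();print(s["tcp_pos"],s["ft_force"],s["moment"])
S,o=shovelpose(s); n=np.array([574.5,-246.2,85]); print(S.T@(n-o),S[:,0])
for n,c,k in(("side",(240,105,320,175),9),("scene",(265,255,335,325),9)):
    im=cv2.cvtColor(camera(n),cv2.COLOR_RGB2BGR)[c[1]:c[3],c[0]:c[2]]
    im=cv2.resize(im,None,fx=k,fy=k,interpolation=cv2.INTER_CUBIC)
    cv2.imwrite(f"pics/{n}13.png",im)
```

```text
[ 472.73 -217.34  210.01] [ 3.28 -0.3   3.63] [-0.47 -1.82  0.03]
[55.55  0.07  2.79] [ 0.82 -0.23 -0.52]
```

View pics/scene13.png

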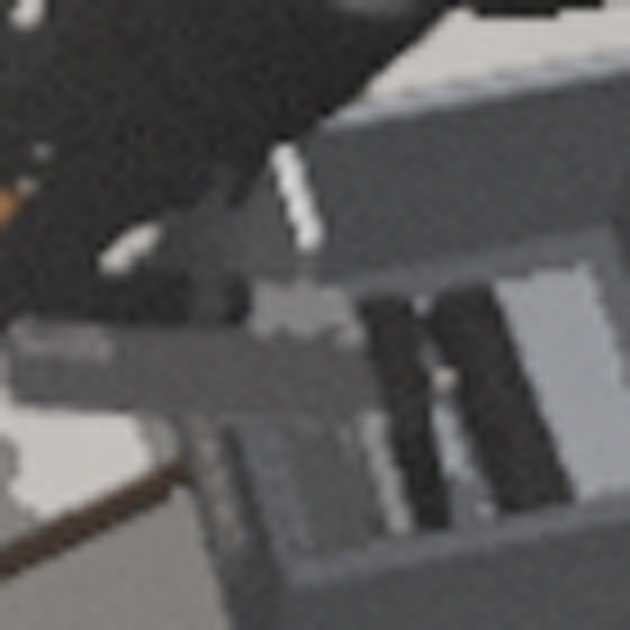

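View pics/side13.png

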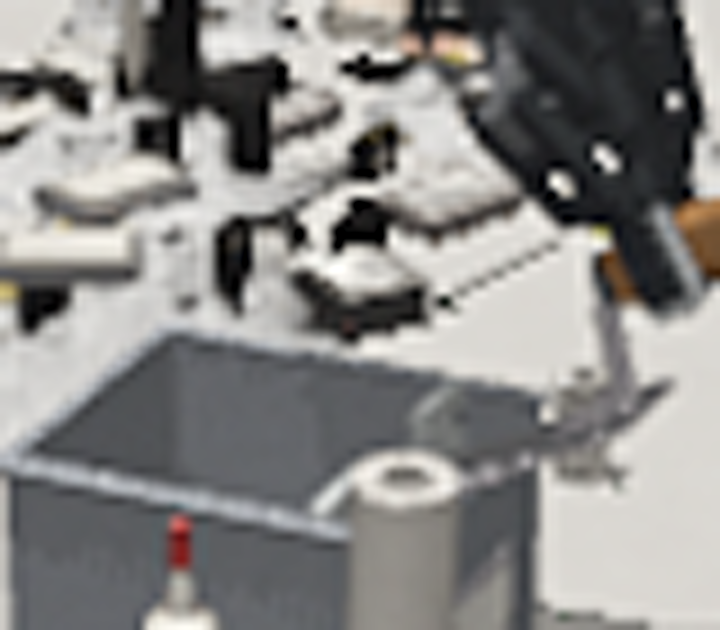

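Call:
jog_arm --pt "1.5 -0.3 0.1 0.2 0 0 0" --pt "1.5 -0.8 0.2 0.6 0 0 0" --pt "1.5 -1.4 0.4 1.1 0 0 0" --pt "1.5 -2 0.6 1.8 0 0 0" --pt "1.5 -2.5 0.7 2.8 0 0 0" --pt "1.5 -3 0.9 4.5 0 0 0" --pt "1.5 -3 0.9 6.5 0 0 0" --pt "1.5 -3 0.9 8.5 0 0 0"

```text
time: 21.8
tcp_pos: [442.4, -208.2, 296.6]
eef_rot: [-2.131, -1.611, 0.451]
ft_force: [0.2, 0.6, -3.9]
finger_gap: 0.238
```

Run:
```python
from ov import *
np.set_printoptions(precision=2,suppress=True)
s=sense();print(s["tcp_pos"],s["ft_force"],s["moment"],s["joint_pos"])
c=(200,190,370,340);k=4.5
for n in("scene",):
    im=cv2.cvtColor(camera(n),cv2.COLOR_RGB2BGR)[c[1]:c[3],c[0]:c[2]]
    im=cv2.resize(im,None,fx=k,fy=k,interpolation=cv2.INTER_CUBIC)
    cv2.imwrite(f"pics/{n}14.png",im)
```

```text
[ 442.38 -208.19  296.63] [ 0.18  0.59 -3.93] [-0.2  -0.75 -0.01] [ 0.44  0.73 -0.22  1.5   0.13  1.48  1.49]
```

View pics/scene14.png

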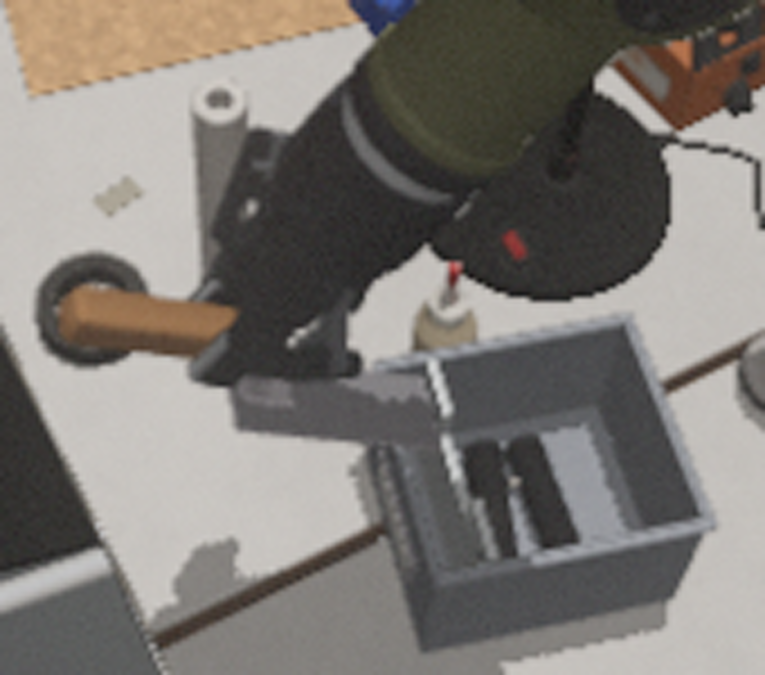

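Run:
```python
from ov import *
s=sense();T=R.from_rotvec(s["eef_rot"])
def goal(yawdeg):
    y=np.array([-np.sin(np.radians(yawdeg)),np.cos(np.radians(yawdeg)),0]); z=np.array([0,0,-1.]); return R.from_matrix(np.c_[y,np.cross(z,y),z])
for yd in (-15.5,-10):
    print((goal(yd)*T.inv()).as_rotvec(degrees=True))
```

```text
[ -8.33038328 -29.85389511   0.35067873]
[ -6.89138831 -30.23205553   5.71584886]
```

Call:
jog_arm --pt "1.5 0 0 0.5 -0.3 -1 0" --pt "1.5 0 0.5 1 -1.1 -4 0" --pt "1.5 0.3 1.5 1.5 -2.4 -8.7 0" --pt "1.5 0.6 3 2 -3.9 -14 0" --pt "1.5 0.9 5 2.2 -5.3 -19 0.1" --pt "1.5 1.2 7 2.2 -6.7 -24 0.2" --pt "1.5 1.5 9 2.2 -7.8 -28 0.3" --pt "1.5 1.5 11 2.2 -8.3 -29.9 0.4"

```text
time: 22.85
tcp_pos: [456.9, -97.6, 321.0]
eef_rot: [2.499, 1.903, 0.001]
ft_force: [0.3, -0.5, -2.1]
finger_gap: 0.24
```

Call:
jog_arm --pt "1.5 0 4 0 0 0 0.5" --pt "1.5 0 8 0 0 0 1" --pt "1.5 0 13 0 0 0 2" --pt "1.5 0 18 0 0 0 3" --pt "1.5 0 23 0 0 0 4" --pt "1.5 0 27.5 0 0 0 5" --pt "1.5 0.5 31 0 0 0 5.4" --pt "1.5 1.5 33 0 0 0 5.4"

```text
time: 23.85
tcp_pos: [470.3, 234.4, 321.0]
eef_rot: [-2.403, -2.022, 0.001]
ft_force: [-0.7, -1.0, -3.3]
finger_gap: 0.238
```

Run:
```python
from ov import *
np.set_printoptions(precision=3,suppress=True)
s=sense();print(s["tcp_pos"],s["ft_force"],s["moment"])
T=R.from_rotvec(s["eef_rot"]).as_matrix();print(T); S,o=shovelpose(s); print(o)
for n,c,k in(("scene",(190,110,320,220),6),("side",(170,110,300,220),6)):
    im=cv2.cvtColor(camera(n),cv2.COLOR_RGB2BGR)[c[1]:c[3],c[0]:c[2]]
    im=cv2.resize(im,None,fx=k,fy=k,interpolation=cv2.INTER_CUBIC)
    for pts in ([(-65,-22,0),(65,-22,0),(65,22,0),(-65,22,0),(-65,-22,0)],[(-180,11,36),(-74,11,36),(-74,11,60),(-180,11,60),(-180,11,36)],[(-180,-11,60),(-74,-11,60)]):
            q=np.array([(proj(n,S@np.array(p,float)+o)-c[:2]+.5)*k for p in pts]); cv2.polylines(im,[np.int32(q)],False,(0,255,255),1)
    cv2.imwrite(f"pics/{n}15.png",im)
```

```text
[470.33  234.422 320.994] [-0.654 -0.983 -3.281] [-0.024  0.056 -0.023]
[[ 0.171  0.985 -0.001]
 [ 0.985 -0.171  0.   ]
 [-0.    -0.001 -1.   ]]
[568.516 217.391 266.006]
```

View pics/scene15.png

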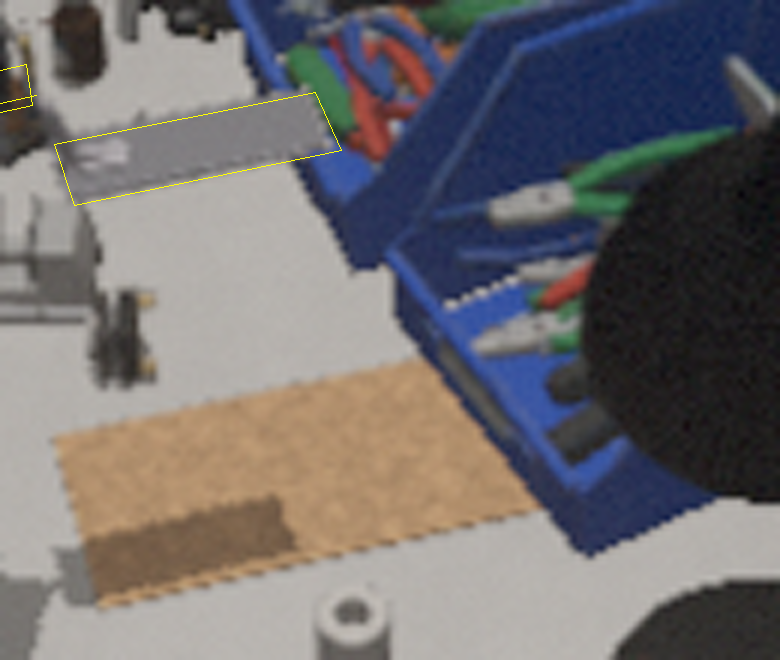

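View pics/side15.png

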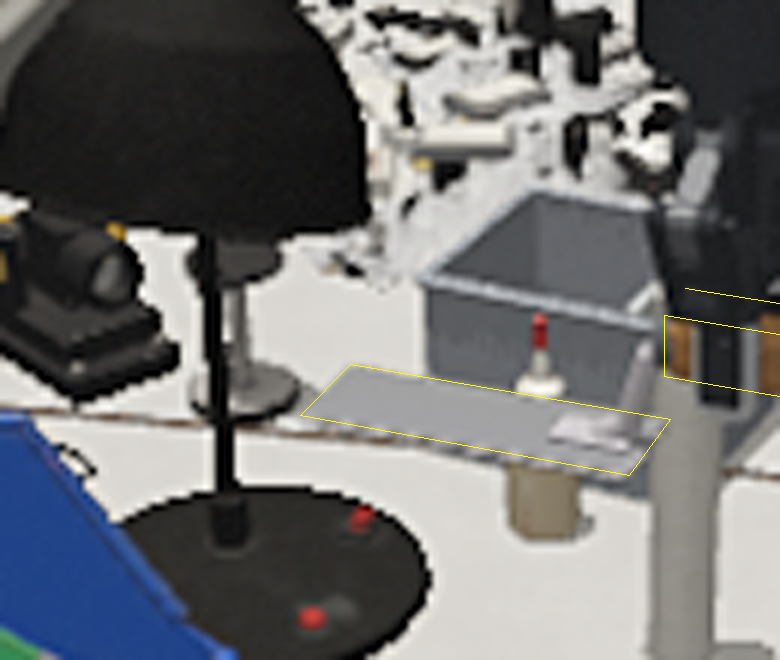

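Call:
jog_arm --pt "1.5 1 0 -2 0 0 0" --pt "1.5 2 0 -5 0 0 0" --pt "1.5 3.5 0 -9 0 0 0" --pt "1.5 5 0 -13.5 0 0 0" --pt "1.5 5.8 0 -18 0 0 0" --pt "1.5 6 0 -22 0 0 0" --pt "1.5 6 0 -24.5 0 0 0" --pt "1.5 6 0 -25.5 0 0 0"

```text
time: 24.95
tcp_pos: [530.2, 233.3, 64.6]
eef_rot: [-2.404, -2.021, 0.004]
ft_force: [0.4, -0.0, -2.5]
finger_gap: 0.238
```

Call:
jog_arm --pt "1.5 0 0 -0.1 0 0 0" --pt "1.5 0 0 -0.3 0 0 0" --pt "1.5 0 0 -0.5 0 0 0" --pt "1.5 0 0 -0.6 0 0 0" --pt "1.5 0 0 -0.7 0 0 0" --pt "1.5 0 0 -0.7 0 0 0" --pt "1.5 0 0 -0.7 0 0 0" --pt "1.5 0 0 -0.7 0 0 0"

```text
time: 25.95
tcp_pos: [530.3, 233.4, 57.9]
eef_rot: [-2.403, -2.021, 0.003]
ft_force: [-1.6, -1.0, 3.2]
finger_gap: 0.242
```

Call:
jog_arm --pt "2.5 0 0 0.05 0 0 0" --pt "3 0 0 0.05 0 0 0" --pt "4 0 0 0.05 0 0 0" --pt "5 0 0 0.05 0 0 0" --pt "6 0 0 0.05 0 0 0" --pt "6 0 0 0.05 0 0 0" --pt "6 0 0 0.05 0 0 0" --pt "6 0 0 0.05 0 0 0"

```text
time: 26.95
tcp_pos: [530.3, 233.5, 58.5]
eef_rot: [-2.403, -2.021, 0.003]
ft_force: [-0.1, -0.6, 0.3]
finger_gap: 0.701
```

Call:
jog_arm --pt "6 0 0 0.5 0 0 0" --pt "6 0 0 2 0 0 0" --pt "6 0 0 4 0 0 0" --pt "6 0 0 7 0 0 0" --pt "6 0 0 10 0 0 0" --pt "6 -1 0 13 0 0 0" --pt "6 -2 0 16 0 0 0" --pt "6 -3 0 18 0 0 0"

```text
time: 27.95
tcp_pos: [500.3, 233.7, 241.1]
eef_rot: [-2.404, -2.022, -0.001]
ft_force: [0.2, -0.3, 0.2]
finger_gap: 0.706
```

Run:
```python
from ov import *
s=sense();print(s["time"],s["tcp_pos"],s["ft_force"],s["finger_gap"])
save("wrist","w16",None,1.5); save("scene","s16",(180,140,370,340),3); save("side","d16",(170,120,320,310),3)
```

```text
27.95 [500.31014778 233.65336086 241.07287812] [ 0.19361486 -0.27449365  0.22643037] 0.7059602665686802
```

View pics/w16.png

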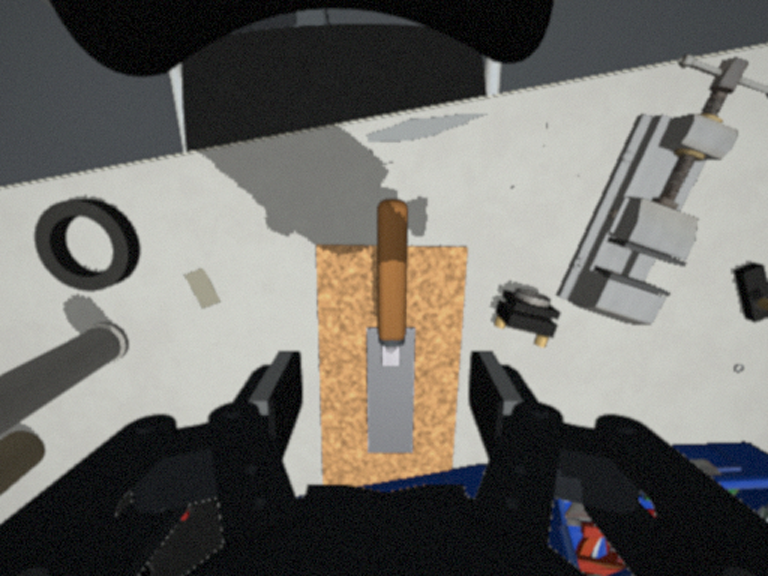

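View pics/s16.png

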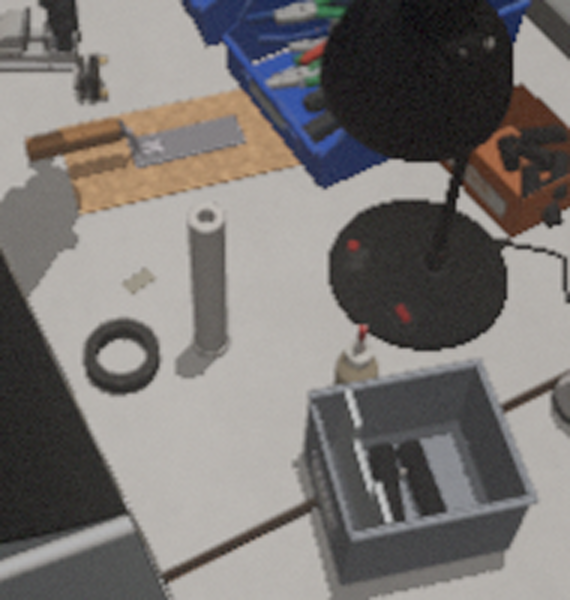

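View pics/d16.png

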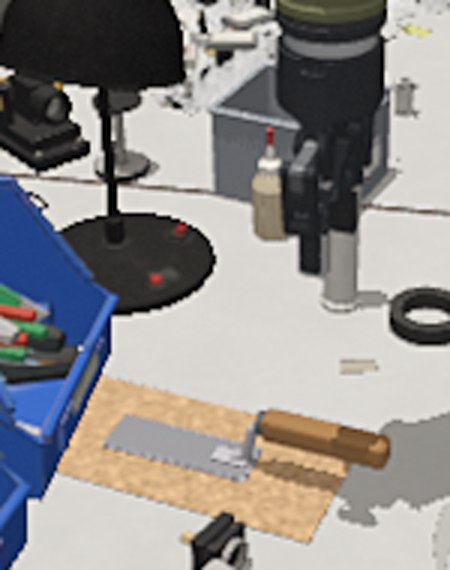

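The shovel lies flat on the mat (blade at about 390,390 in the wrist view). Both holders lie in the pocket behind the rim (about 385,480 and 420,475 in the scene crop). The bystanders are where they stood and the arm is clear, so I am handing in.

Run:
```python
from bench import *
print(hand_in(), sense()["time"])
```

```text
the job is handed in; nothing more can be done
the job is handed in; nothing more can be done
```

The job is done and handed in, with the robot's clock at about 28 s of the 72 s; no verdict was reported.

**What I did:**
- I gripped the shovel's handle at 110 N and drew it back clear of the blue box at the nose.
- I carried it over the pillar and in front of the lamp, then tilted it about 31.5° nose-down over the bin.
- I lowered the blade into the notch until the vertical force on the tool had changed by about 8 N, with the nose about 90 to 95 mm past the rim.
- I drew the blade back along its slope, still bearing on the rim. The rim pushed the two holders together and scraped both off into the pocket.
- I laid the empty shovel flat on the mat and let go.

**Last checks:**
- **Holders:** in the pictures both lie on the floor of the main pocket, behind the rim.
- **Shovel:** it looks flat near the middle of the mat.
- **Bystanders:** the pillar, bottle, mount and tape roll look unmoved.
- **Arm:** it stands clear above the mat, with a force reading near zero.

**Disagreements along the way:**
- The side camera put the notch about 7 mm away in y from the scene and wrist cameras. I used the latter two, and the blade met the rim within about 1 mm of the height they gave.
- The shovel sat about 3 mm farther back in the grip than I had estimated, which was within tolerance.
- The estimate of the blue box's corners was not reliable, so I stayed well clear of it.

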